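Change the load of a bottle mixer and set its window timer

ROBOT

A 7-joint arm with a two-finger parallel gripper is mounted at the origin on the work surface; the furniture and walls round the work are solid. World frame = base frame: x ahead of the robot, y to its left, z up, the work surface at z = 0. Lengths are in m, angles in rad, forces in N, time in s.
With the tool pointing down it reaches from about 0.4 to 0.85 m from the base axis. Payload 4.5 kg.
Tool frame: the origin (TCP) lies at the very end of the fingers, on their centre line; the grasp point (between the pads) lies 19 mm behind it; z points along the fingers, y is the line along which they close (so a half turn about z gives the same grasp; the last joint's range is limited). The gripper opens to 88 mm and grips with 3 to 60 N. Pads are 18 mm wide; open, the fingers measure 123 mm over their backs; the gripper's body (75 mm by 187 mm) begins 45 mm behind the grasp point.
Start: joints at [-1.153, 0.689, -0.195, 1.565, 0.157, 0.902, -0.215], TCP at [0.234, 0.58, 0.239] pointing down, gripper open.
Joint ranges: [-3.01, 3.01], [-0.46, 2.08], [-1.47, 1.51], [0.13, 2.56], [-1, 4.14], [0.04, 2.09], [-2.66, 2.66]. Speed limits (rad/s): [2.57, 2.57, 3.14, 3.14, 3.14, 3.14, 3.14].

INTERFACE

Orientations are given as a unit quaternion [x, y, z, w].
In Python, from plant import r gives the robot as it stands. The module is installed in compiled form; this text tells all that it offers.
- The arm moves only by the tool step_arm, never from a script. Its argument "increments" is a list of rows, each a list of 2 entries, a list of its own where there are three numbers: the shift along the world's x, y, z in cm, then the turn, a rotation vector about the world's x, y, z in degrees. A call has exactly 10 rows; each row shifts and turns the commanded pose from where the row before left it; what a row does not reach is not made up. A row lasts 1/10 s, in which the tool goes at most 50 mm and 8.59 degrees, less where a joint would pass 70% of its speed; a pose out of reach is approached as far as the arm can. A call is refused whole if a number of a shift passes 5 or a number of a turn 8.59, either way. A call with a gripper value outside its range is refused whole. "fingers" is the opening, from 0 (shut) to 1 (fully open), set as the call begins (left out, the last holds). The fingers move at their own pace and stop on an object; "grip_force" is the grip in N (left out, the last holds). Time passes only in rows, so rows that do not move let the fingers close, or fill a call up. It gives the time, the measured TCP pose, the force, the opening and the grip force at its end, in the units of the state.
- r.get_state(): the state, without advancing time (a new reading comes with each control period).
- r.snapshot(name): name is "scene" or "top" or "wrist"; returns (picture, depth): 420x560x3 uint8, red, green, blue; 420x560 float32, m along the optical axis (not along the pixel's ray), 0 where there is no reading.
- r.calibration(name): a dict with "fov_y" (degrees; the focal length in pixels is half the picture's height over the tangent of half this angle, whatever the lens; pixels are square), "cx", "cy" (the principal point, pixels), "R" (3x3) and "t" (3): a world point X has camera coordinates R X + t. Camera axes: x right, y down, z forward; pixel columns grow to the right and rows downward; lengths in m; the calibration is good to about 2 mm. A picture is of the moment at which its call begins: read the wrist's pose just before it. calibration takes no time and is no camera call; for the wrist camera it gives the pose at the moment of the call.
- r.finish_job(): hands the job in; it is judged then, once.
The state is a dict: "clock": time; "q": joint angles; "qd": joint speeds; "joint_torque": joint torques, N m; "tool_pos": TCP position; "eef_rot": TCP orientation; "contact_force": force on the tool from outside, world axes, zero at the start; "moment": the same for the moment, N m; "opening": opening from 0.0 (shut) to 1.0 (fully open); "finger_force": force on a finger pad.
Only numpy, scipy, OpenCV 4.12 (cv2) and the standard library are available. Lean on these libraries where they do the work, as an engineer would, in place of code of your own. Each camera call takes 0.05 s, during which the arm holds its last target. There are 200 camera calls.

TASK

The last mixing run is over: take every blue dropper bottle out of the mixer's carriage and stand it upright on the cork mat, and load every white screw-cap pot from the bench upright into the carriage, one to a compartment. Then push the carriage fully home, swing the latch all the way across the front of the carriage to lock it, and last turn the timer knob until the 6 stands in the middle of its window. Leave the other things on the bench as they are.

Things in the scene. Friction and masses are not known exactly. Their poses are not given: they have to be found in the camera images.
- mixer: White and grey bench mixer, 300 x 345 mm, fixed to the bench. Origin: on the bench under its middle; its x axis is the direction in which the carriage is pushed home (away from the robot), y to the left, z up. In this frame: carriage in front (out), motor housing behind it (front face at x = 16 mm, top at z = 59 mm), and on that the dial turret, 150 mm wide, with a face slanted at 45 degrees towards the robot and a flat top at z = 100 mm.
- carriage (a joint): Travel of the aluminium carriage: 0 = out towards the robot, 0.060 m = fully home; moves along the mixer's x axis, stays where it is left, needs about 5 N and stops hard at both ends. It starts fully out.
- carriage_handle (a point): Middle of the carriage's black handle bar: 10 mm thick, 90 mm long along the mixer's y axis, 58 mm above the bench, standing 35 mm in front of the carriage's front wall. It moves with the carriage.
- slot_0 (a point): Centre of the floor of compartment 0 of the carriage (0 is the leftmost, 68 mm apart along the mixer's y axis), 28 mm above the bench; its frame is parallel to the mixer's. The compartment is 64 x 64 mm inside; its walls are 4 mm thick and rise 20 mm above this floor.
- slot_1 (a point): Centre of the floor of compartment 1 of the carriage (0 is the leftmost, 68 mm apart along the mixer's y axis), 28 mm above the bench; its frame is parallel to the mixer's. The compartment is 64 x 64 mm inside; its walls are 4 mm thick and rise 20 mm above this floor.
- slot_2 (a point): Centre of the floor of compartment 2 of the carriage (0 is the leftmost, 68 mm apart along the mixer's y axis), 28 mm above the bench; its frame is parallel to the mixer's. The compartment is 64 x 64 mm inside; its walls are 4 mm thick and rise 20 mm above this floor.
- slot_3 (a point): Centre of the floor of compartment 3 of the carriage (0 is the leftmost, 68 mm apart along the mixer's y axis), 28 mm above the bench; its frame is parallel to the mixer's. The compartment is 64 x 64 mm inside; its walls are 4 mm thick and rise 20 mm above this floor.
- latch (a joint): Angle of the steel latch arm at the right-hand front corner of the mixer: 0 = arm points along the mixer's -x (open), 1.571 rad = arm points along the mixer's +y, across the front of the carriage (locked, stop). Grows clockwise seen from above; light friction (0.06 N m), stays where it is left. The arm cannot pass across unless the carriage is home.
- latch_pivot (a point): On the latch's upright hinge axis, level with latch_knob.
- latch_knob (a point): Centre of the round upright black knob on the latch arm, 60 mm from the hinge axis: 18 mm thick, 40 mm tall, from 48 to 88 mm above the bench. It travels with the arm.
- timer (a joint): Angle of the timer's knob and number drum, 0 to 5.80 rad. The white figures 0 to 9 stand on the black drum 0.628 rad apart: figure n stands in the middle of the window at n x 0.628 rad, so 6 at 3.77. Grows as the knob is turned clockwise seen from above; light friction (0.05 N m), stays where it is left.
- timer_knob (a point): On the upright axis of the timer knob, 128 mm above the bench at the height to grip. The knob is round, grey and fluted, 45 mm across and 36 mm tall (106 to 142 mm above the bench), on the flat top of the turret (100 mm); figure drum and window lie in front of it, in the slanted face.
- mat: Cork mat, 110 mm (its x) by 120 mm (its y), 5 mm thick, fixed to the bench. Origin: centre of its underside.
- bottle_a: Cobalt blue dropper bottle with white pump, 37 mm across and 116 mm tall, straight body up to about 75 mm, 70 g. Stands in a compartment at the start. Origin: centre of its underside, z up its axis. May be absent.
- bottle_b: Cobalt blue dropper bottle with white pump, 37 mm across and 116 mm tall, straight body up to about 75 mm, 70 g. Stands in a compartment at the start. Origin: centre of its underside, z up its axis. May be absent.
- bottle_c: Cobalt blue dropper bottle with white pump, 37 mm across and 116 mm tall, straight body up to about 75 mm, 70 g. Stands in a compartment at the start. Origin: centre of its underside, z up its axis. May be absent.
- pot_a: White screw-cap pot with a green band: body 55 mm across up to 58 mm, cap 47 mm across up to 78 mm (fixed on), 55 to 115 g. Stands on the bench at the start. Origin: centre of its underside, z up its axis. May be absent.
- pot_b: White screw-cap pot with a green band: body 55 mm across up to 58 mm, cap 47 mm across up to 78 mm (fixed on), 55 to 115 g. Stands on the bench at the start. Origin: centre of its underside, z up its axis. May be absent.
- pot_c: White screw-cap pot with a green band: body 55 mm across up to 58 mm, cap 47 mm across up to 78 mm (fixed on), 55 to 115 g. Stands on the bench at the start. Origin: centre of its underside, z up its axis. May be absent.
- spool_white: Bystander: white cotton spool, 54 mm wide, 62 mm tall. Origin: centre of its underside.
- tape_roll: Bystander: roll of beige tape lying flat, 66 x 64 x 19 mm. Origin: centre of its underside.
- measure: Bystander: round red tape measure lying flat, 51 x 66 x 19 mm. Origin: centre of its underside.
Things that resemble listed ones, but are neither listed nor needed, are in the scene too. What is shaped like the pot_b but turquoise is not meant.

How it is judged:
By the outcome, as a careful person would: the job done as asked, in the order asked, and still so for the second after the job is handed in, with the robot touching nothing.
Of bottle_a, bottle_b, bottle_c only 2 to 3 are there at a start; the rules pass over those that are not, and their reading is None.
Of pot_a, pot_b, pot_c only 2 to 3 are there at a start; the rules pass over those that are not, and their reading is None.
At some moment in a run one of pot_a, pot_b, pot_c may be knocked a few centimetres aside while the robot is not near it.
It also fails if it takes over 210 s, if anything falls off the work surface, if the arm or the gripper's body presses on something with over 40 N, if the wrist force passes 120 N, or if a joint passes its speed limit or range.

## Working session

There is one attempt and no reset: what is moved stays moved. The work goes in short steps, Python scripts to look and compute and a tool call to move; the robot and the scene stay as the last step left them, time stands still between calls to the robot, and variables do not carry over. Pictures are saved under pics/ and viewed, at most 14 in all, crops included, and the job is handed in when it is done.

Besides the shell and the picture viewer there is one more tool, called after ">>>" as a command line: name --argument value ..., lists and objects as JSON in quotes. step_arm: Moves the arm, as the interface text tells. Its arguments: {"type":"object","properties":{"increments":{"type":"array","items":{"type":"array"}},"fingers":{"type":"number"},"grip_force":{"type":"number"}},"required":["increments"]}

```bash
mkdir -p pics; cat > h.py <<'E'
import numpy as np, cv2
from plant import r
def cal(n):
    c=r.calibration(n); f=210/np.tan(np.radians(c["fov_y"])/2)
    return f,c["cx"],c["cy"],np.array(c["R"]),np.array(c["t"])
def snap(n,name=None):
    c=cal(n); p,d=r.snapshot(n)
    if name: cv2.imwrite(f"pics/{name}.png",p[:,:,::-1])
    return p,d,c
def cloud(d,c):
    f,cx,cy,R,t=c; v,u=np.mgrid[0:420,0:560]
    P=np.stack([(u-cx)/f*d,(v-cy)/f*d,d],-1)
    W=(P-t)@R; W[d<=0]=np.nan; return W
def ray(u,v,z,c):
    f,cx,cy,R,t=c; o=-R.T@t; k=R.T@np.array([(u-cx)/f,(v-cy)/f,1]); return o+k*(z-o[2])/k[2]
def proj(X,c):
    f,cx,cy,R,t=c; p=R@np.array(X)+t; return np.array([p[0]/p[2]*f+cx,p[1]/p[2]*f+cy])
E
python3 - <<'E'
from h import *
for n in("scene","top"):
    p,d,c=snap(n,n+"0"); np.savez(f"{n}0.npz",p=p,d=d)
    print(n,c[0],(-c[3].T@c[4]).round(3),(d>0).mean())
print(r.get_state())
a=cv2.imread("pics/scene0.png");
E
```

```text
scene 541.1498485527105 [-0.271 -0.551  1.138] 0.9955569727891157
top 483.39418764428825 [ 0.428 -0.098  1.534] 0.9962925170068028
{'clock': 0.1, 'q': array([-1.15321525,  0.68990251, -0.19451169,  1.56619089,  0.15731985,
        0.90251418, -0.21507704]), 'qd': array([ 0.00064549, -0.00102795, -0.00163176, -0.00126194, -0.00050221,
        0.00055175,  0.00021143]), 'joint_torque': array([-3.15791782e-03, -5.28497744e+01, -1.27146419e+00, -1.53836918e+01,
       -5.25627541e-02,  1.94468492e-03,  2.74097050e-05]), 'tool_pos': array([0.23386256, 0.57900766, 0.23800163]), 'eef_rot': array([ 1.90666385e-01,  9.81654558e-01, -8.06862751e-04, -8.60042786e-05]), 'contact_force': array([-0.07044863, -0.27470449,  0.32414658]), 'moment': array([-0.0004449 , -0.00753627, -0.05622022]), 'finger_force': 0.0, 'opening': 0.9976822497936704}
```

View pics/scene0.png

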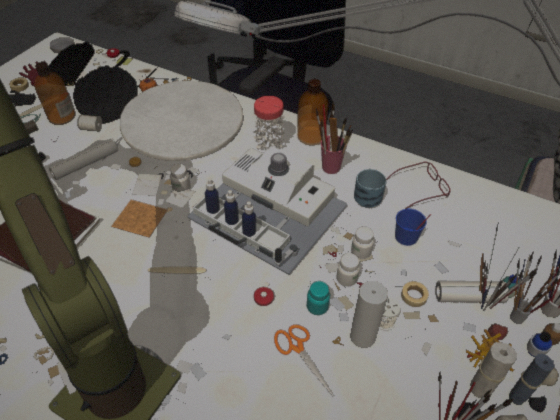

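View pics/top0.png

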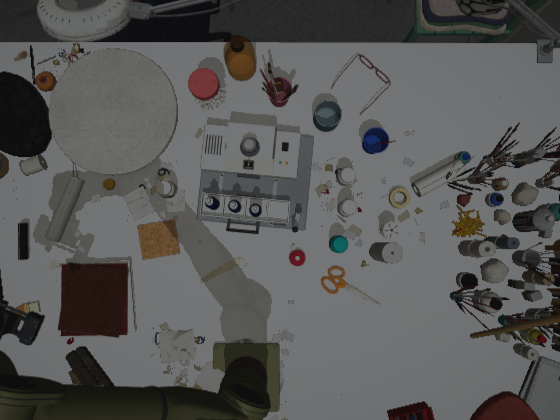

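Both views show the mixer (top ~255,170) with three blue bottles in it at top (212,203), (233,207) and (255,209). The cork mat is at top (159,239). There are white pots at top (346,175) and (347,207), an unclear white thing at top (167,188) / scene (181,178), and a turquoise decoy at top (338,244). I'll enlarge the candidates.

```bash
python3 - <<'E'
import cv2,numpy as np
s=cv2.imread("pics/scene0.png"); t=cv2.imread("pics/top0.png")
R=lambda i,x,y,w,h:cv2.resize(i[y:y+h,x:x+w],(400,300),interpolation=cv2.INTER_CUBIC)
a=np.vstack([np.hstack([R(s,300,210,120,90),R(s,130,140,120,90)]),np.hstack([R(t,310,150,120,90),R(t,120,150,120,90)])])
cv2.imwrite("pics/crop1.png",cv2.convertScaleAbs(a,alpha=1.3))
b=cv2.resize(s[130:280,180:360],(800,600)*1 if 0 else (720,600),interpolation=cv2.INTER_CUBIC)
cv2.imwrite("pics/crop2.png",cv2.convertScaleAbs(b,alpha=1.3))
E
```

```text
(no output)
```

View pics/crop1.png

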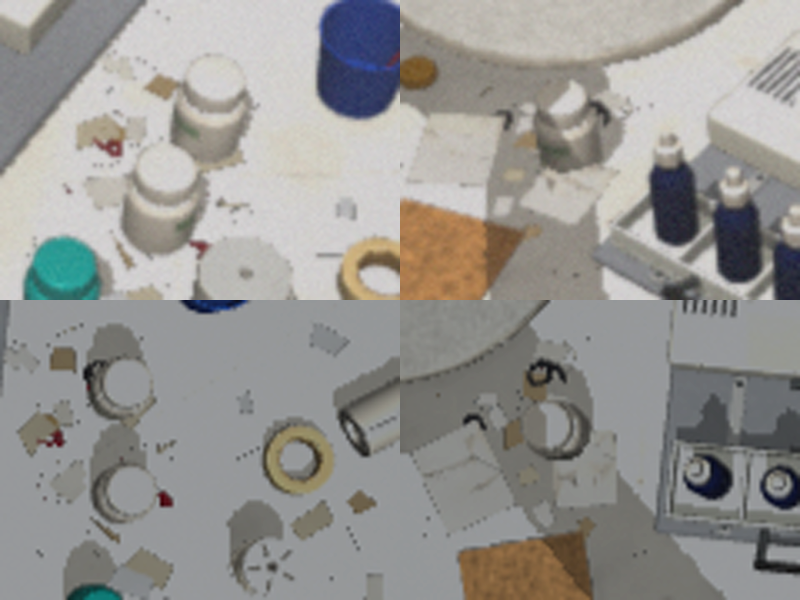

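View pics/crop2.png

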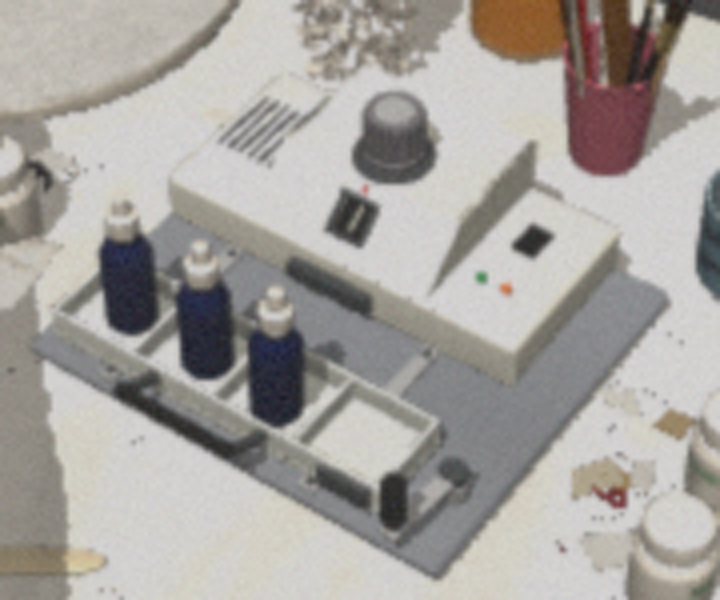

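Three white pots with a green band fit the description: scene (363,240), (348,268) and (181,178). The turquoise pot at (318,297) and the spool at (392,252 top) are not meant. Bottles stand in slots 0, 1 and 2; slot 3 is empty. Now I'll measure from the depth, with height bands.

```bash
cat > meas.py <<'E'
from h import *
def band(W,z0,z1,p=None):
    m=((W[...,2]>z0)&(W[...,2]<z1)).astype(np.uint8)
    return m
def comps(W,m,amin=8):
    n,l,s,ce=cv2.connectedComponentsWithStats(m,connectivity=8)
    out=[]
    for i in range(1,n):
        if s[i,4]<amin: continue
        P=W[l==i]; out.append((ce[i].round(0),s[i,4],np.median(P,0).round(4),((P.min(0)+P.max(0))/2).round(4),np.ptp(P,axis=0).round(3)))
    return out
E
python3 - <<'E'
from meas import *
D=np.load("top0.npz");c=cal("top");W=cloud(D["d"],c)
roi=np.zeros((420,560),np.uint8);roi[105:285,135:415]=1
for nm,a,b in(("pots",.071,.086),("bot",.100,.122),("knob",.132,.15),("latch",.08,.095)):
    print(nm)
    for o in comps(W,band(W,a,b)*roi): print(*o)
P=D["p"].astype(int); cork=((P[...,0]-P[...,2]>50)&(abs(W[...,2])<.015)).astype(np.uint8)*roi
k=cork.copy();k[:,200:]=0
q=np.argwhere(k)[:,::-1].astype(np.float32);rc=cv2.minAreaRect(q)
print("mat",[ray(*u,.005,c).round(4) for u in cv2.boxPoints(rc)],ray(*rc[0],.005,c))
S=np.load("scene0.npz");cs=cal("scene");Ws=cloud(S["d"],cs)
print("noise",np.nanmedian(W[220:280,300:330,2]),np.nanstd(W[220:225,260:280,2]))
for nm,a,b in(("pots",.071,.086),("bot",.100,.122),("knob",.132,.15),("latch",.08,.095)):
    print("S",nm); rs=np.zeros((420,560),np.uint8);rs[140:310,160:400]=1
    for o in comps(Ws,band(Ws,a,b)*rs): print(*o)
E
```

```text
pots
[324. 121.] 72 [ 0.7774 -0.2325  0.0802] [ 0.7995 -0.2481  0.0783] [0.066 0.079 0.014]
[340. 109.] 16 [ 0.8241 -0.2877  0.0772] [ 0.8231 -0.2865  0.0783] [0.02  0.01  0.014]
[248. 164.] 265 [ 0.6519 -0.0113  0.0786] [ 0.6514 -0.0094  0.0785] [0.034 0.149 0.015]
[348. 174.] 172 [ 0.6219 -0.3111  0.0775] [ 0.6221 -0.3121  0.078 ] [0.044 0.043 0.013]
[163. 187.] 171 [0.5804 0.2475 0.077 ] [0.5804 0.2482 0.0774] [0.043 0.045 0.013]
[349. 206.] 172 [ 0.5244 -0.3139  0.0775] [ 0.5234 -0.3141  0.0781] [0.045 0.043 0.014]
[294. 228.] 18 [ 0.4575 -0.1494  0.0839] [ 0.4562 -0.1494  0.0814] [0.015 0.015 0.008]
[340. 244.] 171 [ 0.4103 -0.2862  0.0775] [ 0.4102 -0.2867  0.0777] [0.042 0.043 0.013]
[374. 248.] 9 [ 0.3987 -0.3884  0.0796] [ 0.4002 -0.3912  0.0789] [0.021 0.011 0.013]
bot
[250. 139.] 639 [ 0.7234 -0.0154  0.1022] [ 0.7217 -0.0151  0.1106] [0.106 0.155 0.021]
[234. 153.] 16 [0.6807 0.0325 0.102 ] [0.6819 0.0311 0.1029] [0.021 0.015 0.006]
[272. 158.] 11 [ 0.6658 -0.0811  0.1027] [ 0.6672 -0.0782  0.1024] [0.009 0.012 0.004]
[212. 203.] 32 [0.5272 0.0938 0.1033] [0.5333 0.1008 0
[... 4557 characters left out ...]
0.03  0.014]
[231. 209.] 62 [0.5142 0.0244 0.0891] [0.5199 0.0312 0.0876] [0.025 0.035 0.015]
[249. 221.] 68 [ 0.5015 -0.0384  0.0874] [ 0.5084 -0.0319  0.0876] [0.028 0.032 0.015]
[358. 233.] 10 [ 0.6119 -0.2991  0.0813] [ 0.6094 -0.2968  0.0812] [0.015 0.013 0.002]
[366. 235.] 12 [ 0.6128 -0.3179  0.0806] [ 0.6165 -0.3177  0.0817] [0.018 0.011 0.003]
[278. 251.] 45 [ 0.4545 -0.1501  0.0862] [ 0.4564 -0.1497  0.087 ] [0.02  0.017 0.012]
[349. 258.] 11 [ 0.5256 -0.3112  0.0809] [ 0.5258 -0.3111  0.0828] [0.016 0.011 0.005]
[346. 263.] 9 [ 0.5073 -0.3085  0.0822] [ 0.5073 -0.3092  0.0827] [0.013 0.009 0.005]
[313. 289.] 8 [ 0.4006 -0.2739  0.0811] [ 0.3997 -0.2741  0.0809] [0.007 0.011 0.001]
```

```bash
python3 - <<'E'
from meas import *
for n in("top","scene"):
    D=np.load(n+"0.npz");c=cal(n);W=cloud(D["d"],c);P=D["p"].astype(int)
    x,y,z=W[...,0],W[...,1],W[...,2]
    m=(z>.066)&(z<.096)&(x>.63)&(x<.69)&(y>-.07)&(y<.05)
    Q=W[m]; A=np.c_[Q[:,:2],np.ones(len(Q))]; s=np.linalg.lstsq(A,Q[:,2],rcond=None)[0]
    print(n,"slant",s.round(3),"yaw",np.arctan2(s[1],s[0]).round(4), len(Q))
    # tray/wall tops
    m=(z>.043)&(z<.053)&(x>.44)&(x<.59)&(y>-.16)&(y<.17)
    Q=W[m][:,:2]
    for yaw in(-.17,-.15,-.19):
        X=Q@[np.cos(yaw),np.sin(yaw)];Y=Q@[-np.sin(yaw),np.cos(yaw)]
        h,e=np.histogram(X,np.arange(.40,.60,.004)); print(yaw,"X",dict((round(a+.002,3),b) for a,b in zip(e,h) if b>8))
        h,e=np.histogram(Y,np.arange(-.14,.24,.004));print("Y",dict((round(a+.002,3),b) for a,b in zip(e,h) if b>5))
    # housing top z .059
    m=(z>.054)&(z<.064)&(x>.56)&(x<.85)&(y>-.2)&(y<.2)&(P.min(-1)>(60 if n=="top" else 110))
    k=cv2.morphologyEx(m.astype(np.uint8),cv2.MORPH_OPEN,np.ones((2,2)))>0
    Q=W[k][:,:2].astype(np.float32); rc=cv2.minAreaRect(Q); print("house",cv2.boxPoints(rc).round(4).tolist(),rc[1])
    # handle black
    m=(z>.047)&(z<.066)&(x>.40)&(x<.5)&(P.max(-1)<70)&(y>-.13)&(y<.13)
    Q=W[m]; print("handle",len(Q), Q.mean(0) if len(Q) else 0, (Q.min(0),Q.max(0)) if len(Q) else 0, np.polyfit(Q[:,1],Q[:,0],1) if len(Q)>3 else 0)
E
```

```text
top slant [ 0.742 -0.068 -0.405] yaw -0.0908 480
-0.17 X {np.float64(0.47): np.int64(21), np.float64(0.474): np.int64(24), np.float64(0.478): np.int64(30), np.float64(0.482): np.int64(32), np.float64(0.486): np.int64(30), np.float64(0.49): np.int64(17), np.float64(0.494): np.int64(16), np.float64(0.498): np.int64(12), np.float64(0.502): np.int64(10), np.float64(0.51): np.int64(9), np.float64(0.514): np.int64(10), np.float64(0.518): np.int64(11), np.float64(0.522): np.int64(11), np.float64(0.534): np.int64(16), np.float64(0.538): np.int64(27), np.float64(0.542): np.int64(23), np.float64(0.546): np.int64(24), np.float64(0.55): np.int64(27), np.float64(0.554): np.int64(28)}
Y {np.float64(-0.07): np.int64(11), np.float64(-0.066): np.int64(6), np.float64(-0.046): np.int64(14), np.float64(-0.042): np.int64(18), np.float64(-0.026): np.int64(9), np.float64(-0.014): np.int64(7), np.float64(0.022): np.int64(17), np.float64(0.026): np.int64(11), np.float64(0.038): np.int64(8), np.float64(0.042): np.int64(14), np.float64(0.046): np.int64(7), np.float64(0.054): np.int64(6), np.float64(0.086): np.
[... 10145 characters left out ...]
t64(0.142): np.int64(11), np.float64(0.166): np.int64(6), np.float64(0.17): np.int64(19), np.float64(0.174): np.int64(8), np.float64(0.186): np.int64(17), np.float64(0.19): np.int64(12), np.float64(0.194): np.int64(7), np.float64(0.198): np.int64(8), np.float64(0.202): np.int64(7), np.float64(0.234): np.int64(12)}
house [[0.608299970626831, -0.15379999577999115], [0.7545999884605408, -0.1687999963760376], [0.784600019454956, 0.12210000306367874], [0.6381999850273132, 0.1371999979019165]] (0.2924904227256775, 0.14713452756404877)
handle 171 [0.46164101 0.00138978 0.0583791 ] (array([ 0.44314817, -0.12449506,  0.04716331]), array([0.49991906, 0.0608165 , 0.06599878])) [-0.11909267  0.46180652]
```

```bash
python3 - <<'E'
from meas import *
W=[];
for n in("top","scene"):
    D=np.load(n+"0.npz");w=cloud(D["d"],cal(n));W.append(w.reshape(-1,3))
W=np.vstack(W);x,y,z=W.T
m=(z>.044)&(z<.052)&(x>.43)&(x<.60)&(y>-.17)&(y<.17);Q=W[m][:,:2]
best=[]
for yaw in np.arange(-.2,0.01,.01):
    X=Q@[np.cos(yaw),np.sin(yaw)];h,_=np.histogram(X,np.arange(.4,.62,.004));best.append(((h**2.).sum(),yaw))
best.sort();print([round(b[1],2) for b in best[::-1][:5]])
yaw=-.10
X=Q@[np.cos(yaw),np.sin(yaw)];Y=Q@[-np.sin(yaw),np.cos(yaw)]
h,e=np.histogram(X,np.arange(.43,.6,.004));print([(round(a*1e3+2),int(b)) for a,b in zip(e,h)])
h,e=np.histogram(Y,np.arange(-.16,.22,.004));print([(round(a*1e3+2),int(b)) for a,b in zip(e,h)])
E
```

```text
[np.float64(-0.09), np.float64(-0.1), np.float64(-0.11), np.float64(-0.08), np.float64(-0.12)]
[(432, 0), (436, 0), (440, 0), (444, 0), (448, 1), (452, 0), (456, 0), (460, 7), (464, 9), (468, 9), (472, 10), (476, 22), (480, 50), (484, 198), (488, 63), (492, 17), (496, 21), (500, 35), (504, 37), (508, 42), (512, 34), (516, 34), (520, 26), (524, 29), (528, 23), (532, 28), (536, 14), (540, 12), (544, 14), (548, 29), (552, 139), (556, 43), (560, 2), (564, 0), (568, 0), (572, 0), (576, 0), (580, 0), (584, 0), (588, 0), (592, 0), (596, 0)]
[(-158, 0), (-154, 0), (-150, 0), (-146, 0), (-142, 0), (-138, 0), (-134, 0), (-130, 0), (-126, 0), (-122, 0), (-118, 0), (-114, 12), (-110, 24), (-106, 20), (-102, 10), (-98, 0), (-94, 0), (-90, 0), (-86, 0), (-82, 25), (-78, 36), (-74, 12), (-70, 15), (-66, 12), (-62, 11), (-58, 9), (-54, 11), (-50, 13), (-46, 13), (-42, 11), (-38, 13), (-34, 8), (-30, 5), (-26, 5), (-22, 9), (-18, 9), (-14, 43), (-10, 33), (-6, 9), (-2, 9), (2, 7), (6, 19), (10, 28), (14, 17), (18, 9), (22, 16), (26, 12), (30, 6), (34, 4), (38, 6), (42, 6), (46, 4), (50, 7), (54, 35), (58, 22), (62, 8), (66, 5), (70, 14), (74, 13), (78, 6), (82, 11), (86, 11), (90, 11), (94, 7), (98, 18), (102, 14), (106, 7), (110, 3), (114, 6), (118, 6), (122, 31), (126, 23), (130, 7), (134, 7), (138, 15), (142, 16), (146, 11), (150, 11), (154, 11), (158, 4), (162, 8), (166, 7), (170, 5), (174, 3), (178, 7), (182, 7), (186, 5), (190, 33), (194, 20), (198, 2), (202, 0), (206, 0), (210, 0), (214, 0)]
```

```bash
cat > go.py <<'E'
import sys; from h import *
from scipy.spatial.transform import Rotation as Ro
def show(x=None,y=None,z=None,yaw=None):
    s=r.get_state();p=s["tool_pos"];M=Ro.from_quat(s["eef_rot"]).as_matrix()
    a=np.degrees(np.arctan2(M[1,1],M[0,1]))
    print("t",round(s["clock"],1),"p",p.round(4),"yaw",a.round(1),"tilt",M[:,2].round(3),"open",round(s["opening"],2),"F",s["contact_force"].round(1),"q",s["q"].round(2))
    if x is not None: print("delta cm",(100*(np.array([x,y,z])-p)).round(2),"dyaw",round((yaw-a+90)%180-90,1))
if __name__=="__main__": show(*map(float,sys.argv[1:]))
E
python3 go.py .536 .101 .2 -5.7
```

```text
t 0.1 p [0.2339 0.579  0.238 ] yaw 68.0 tilt [-0.    -0.002 -1.   ] open 1.0 F [-0.1 -0.3  0.3] q [-1.15  0.69 -0.19  1.57  0.16  0.9  -0.22]
delta cm [ 30.21 -47.8   -3.8 ] dyaw -73.7
```

>>> step_arm --increments '[[[1.5, -2.4, 0], [0, 0, -3.7]], [[1.5, -2.4, 0], [0, 0, -3.7]], [[1.5, -2.4, 0], [0, 0, -3.7]], [[1.5, -2.4, 0], [0, 0, -3.7]], [[1.5, -2.4, 0], [0, 0, -3.7]], [[1.5, -2.4, 0], [0, 0, -3.7]], [[1.5, -2.4, 0], [0, 0, -3.7]], [[1.5, -2.4, 0], [0, 0, -3.7]], [[1.5, -2.4, 0], [0, 0, -3.7]], [[1.5, -2.4, 0], [0, 0, -3.7]]]' --fingers 1

```text
clock: 1.1
tool_pos: [0.3843, 0.3384, 0.2385]
eef_rot: [0.493, 0.87, -0.0, -0.0]
contact_force: [0.2, 0.5, 0.7]
opening: 1.0
finger_force: 0.0
```

>>> step_arm --increments '[[[1.5, -2.4, 0], [0, 0, -3.7]], [[1.5, -2.4, 0], [0, 0, -3.7]], [[1.5, -2.4, 0], [0, 0, -3.7]], [[1.5, -2.4, 0], [0, 0, -3.7]], [[1.5, -2.4, 0], [0, 0, -3.7]], [[1.5, -2.4, 0], [0, 0, -3.7]], [[1.5, -2.4, 0], [0, 0, -3.7]], [[1.5, -2.4, 0], [0, 0, -3.7]], [[1.5, -2.4, 0], [0, 0, -3.7]], [[1.5, -2.4, 0], [0, 0, -3.7]]]'

```text
clock: 2.1
tool_pos: [0.5342, 0.0986, 0.2385]
eef_rot: [0.744, 0.668, -0.0, -0.0]
contact_force: [-0.3, -0.4, -0.5]
opening: 0.998
finger_force: 0.0
```

```bash
python3 go.py .536 .101 .085 -5.7
```

```text
t 2.1 p [0.5342 0.0986 0.2385] yaw -6.1 tilt [-0.001 -0.    -1.   ] open 1.0 F [-0.3 -0.4 -0.5] q [-0.34  0.58  0.12  1.82 -0.09  0.74 -0.28]
delta cm [  0.18   0.24 -15.35] dyaw 0.4
```

>>> step_arm --increments '[[[0.2, 0.2, -1.9], [0, 0, 0]], [[0, 0, -1.9], [0, 0, 0]], [[0, 0, -1.9], [0, 0, 0]], [[0, 0, -1.9], [0, 0, 0]], [[0, 0, -1.9], [0, 0, 0]], [[0, 0, -1.9], [0, 0, 0]], [[0, 0, -1.9], [0, 0, 0]], [[0, 0, -1.0], [0, 0, 0]], [[0, 0, -1.0], [0, 0, 0]], [[0, 0, 0], [0, 0, 0]]]'

```text
clock: 3.1
tool_pos: [0.5354, 0.1015, 0.0848]
eef_rot: [0.743, 0.669, -0.001, -0.0]
contact_force: [0.2, -0.5, -0.4]
opening: 1.001
finger_force: 0.0
```

>>> step_arm --increments '[[[0, 0, 0], [0, 0, 0]], [[0, 0, 0], [0, 0, 0]], [[0, 0, 0], [0, 0, 0]], [[0, 0, 0], [0, 0, 0]], [[0, 0, 0], [0, 0, 0]], [[0, 0, 0], [0, 0, 0]], [[0, 0, 0], [0, 0, 0]], [[0, 0, 0], [0, 0, 0]], [[0, 0, 0], [0, 0, 0]], [[0, 0, 0], [0, 0, 0]]]' --fingers 0 --grip_force 12

```text
clock: 4.1
tool_pos: [0.5361, 0.1015, 0.0858]
eef_rot: [0.743, 0.669, 0.0, 0.0]
contact_force: [-0.5, -0.0, 0.9]
opening: 0.408
finger_force: 12.0
```

>>> step_arm --increments '[[[0, 0, 1.5], [0, 0, 0]], [[0, 0, 2.5], [0, 0, 0]], [[0, 0, 2.5], [0, 0, 0]], [[0, 0, 1.5], [0, 0, 0]], [[-1.3, 2.1, 0], [0, 0, 0]], [[-2.0, 3.2, 0], [0, 0, 0]], [[-2.0, 3.2, 0], [0, 0, 0]], [[-2.0, 3.2, 0], [0, 0, 0]], [[-2.0, 3.2, 0], [0, 0, 0]], [[-2.0, 3.2, 0], [0, 0, 0]]]'

```text
clock: 5.1
tool_pos: [0.4219, 0.2837, 0.1656]
eef_rot: [0.743, 0.669, -0.0, -0.0]
contact_force: [0.3, 1.0, 0.1]
opening: 0.405
finger_force: 12.0
```

>>> step_arm --increments '[[[-1.2, 1.9, 0], [0, 0, 0]], [[-0.6, 1.0, 0], [0, 0, 0]], [[0, 0, -2], [0, 0, 0]], [[0, 0, -2.5], [0, 0, 0]], [[0, 0, -2.5], [0, 0, 0]], [[0, 0, -2], [0, 0, 0]], [[0, 0, -0.7], [0, 0, 0]], [[0, 0, -0.4], [0, 0, 0]], [[0, 0, 0], [0, 0, 0]], [[0, 0, 0], [0, 0, 0]]]'

```text
clock: 6.1
tool_pos: [0.4056, 0.3117, 0.0655]
eef_rot: [0.743, 0.669, 0.001, 0.0]
contact_force: [0.4, -0.3, -0.8]
opening: 0.404
finger_force: 12.0
```

```bash
python3 go.py .405 .3115 .063 -5.7
```

```text
t 6.1 p [0.4056 0.3117 0.0655] yaw -6.0 tilt [ 0.001  0.001 -1.   ] open 0.4 F [ 0.4 -0.3 -0.8] q [-0.79  0.84  0.08  2.04 -0.23  0.27 -0.62]
delta cm [-0.06 -0.02 -0.25] dyaw 0.3
```

>>> step_arm --increments '[[[0, 0, -0.15], [0, 0, 0]], [[0, 0, -0.1], [0, 0, 0]], [[0, 0, 0], [0, 0, 0]], [[0, 0, 0], [0, 0, 0]], [[0, 0, 0], [0, 0, 0]], [[0, 0, 0], [0, 0, 0]], [[0, 0, 0], [0, 0, 0]], [[0, 0, 0], [0, 0, 0]], [[0, 0, 0], [0, 0, 0]], [[0, 0, 0], [0, 0, 0]]]'

```text
clock: 7.1
tool_pos: [0.4054, 0.3118, 0.0627]
eef_rot: [0.743, 0.669, 0.001, 0.0]
contact_force: [-0.2, 0.1, 6.5]
opening: 0.405
finger_force: 12.0
```

>>> step_arm --increments '[[[0, 0, 0], [0, 0, 0]], [[0, 0, 0], [0, 0, 0]], [[0, 0, 0], [0, 0, 0]], [[0, 0, 0], [0, 0, 0]], [[0, 0, 0], [0, 0, 0]], [[0, 0, 1.5], [0, 0, 0]], [[0, 0, 3], [0, 0, 0]], [[0, 0, 3], [0, 0, 0]], [[0, 0, 3], [0, 0, 0]], [[0, 0, 3], [0, 0, 0]]]' --fingers 0.75

```text
clock: 8.1
tool_pos: [0.4047, 0.3113, 0.1984]
eef_rot: [0.743, 0.669, -0.0, 0.0]
contact_force: [0.8, 0.7, 0.8]
opening: 0.747
finger_force: 0.0
```

>>> step_arm --increments '[[[0.6, -1.4, 0], [0, 0, 0]], [[1.4, -3.3, 0], [0, 0, 0]], [[1.4, -3.3, 0], [0, 0, 0]], [[1.4, -3.3, 0], [0, 0, 0]], [[1.4, -3.3, 0], [0, 0, 0]], [[1.4, -3.3, 0], [0, 0, 0]], [[1.4, -3.3, 0], [0, 0, 0]], [[1.4, -3.3, 0], [0, 0, 0]], [[0.9, -2.1, 0], [0, 0, 0]], [[0.5, -1.3, 0], [0, 0, 0]]]' --fingers 1

```text
clock: 9.1
tool_pos: [0.5235, 0.03, 0.1972]
eef_rot: [0.744, 0.668, -0.0, 0.0]
contact_force: [-0.8, 1.3, -0.1]
opening: 0.997
finger_force: 0.0
```

```bash
python3 - <<'E'
from meas import *; from go import show
p,d,c=snap("scene","s2");W=cloud(d,c);roi=np.zeros((420,560),np.uint8);roi[140:310,100:400]=1
for o in comps(W,band(W,.071,.086)*roi,60): print(*o)
show(.524,.032,.085,-5.7)
E
```

```text
[331. 154.] 81 [ 0.8502 -0.1093  0.0777] [ 0.8622 -0.1015  0.0787] [0.042 0.067 0.014]
[178. 169.] 152 [0.5792 0.2463 0.078 ] [0.5819 0.2493 0.0775] [0.049 0.046 0.013]
[274. 184.] 439 [ 0.6547 -0.0258  0.0783] [ 0.6999 -0.0138  0.0785] [0.129 0.16  0.015]
[371. 180.] 240 [ 0.8061 -0.2506  0.0783] [ 0.8091 -0.2504  0.0785] [0.088 0.083 0.015]
[364. 233.] 208 [ 0.6198 -0.3105  0.0779] [ 0.6241 -0.3102  0.0779] [0.052 0.045 0.013]
[350. 260.] 230 [ 0.5221 -0.3139  0.0779] [ 0.5253 -0.3131  0.0774] [0.049 0.044 0.013]
[319. 289.] 263 [ 0.4105 -0.2852  0.0773] [ 0.4118 -0.2844  0.0784] [0.045 0.045 0.015]
t 9.2 p [0.524  0.0284 0.1973] yaw -6.3 tilt [ 0.001 -0.002 -1.   ] open 1.0 F [ 1.5 -1.  -0. ] q [-0.21  0.62  0.11  1.92 -0.11  0.6  -0.14]
delta cm [ -0.     0.36 -11.23] dyaw 0.6
```

>>> step_arm --increments '[[[0, 0.3, -1.4], [0, 0, 0.5]], [[0, 0, -2], [0, 0, 0]], [[0, 0, -2], [0, 0, 0]], [[0, 0, -2], [0, 0, 0]], [[0, 0, -2], [0, 0, 0]], [[0, 0, -1.2], [0, 0, 0]], [[0, 0, -0.6], [0, 0, 0]], [[0, 0, 0], [0, 0, 0]], [[0, 0, 0], [0, 0, 0]], [[0, 0, 0], [0, 0, 0]]]'

```text
clock: 10.15
tool_pos: [0.5236, 0.0357, 0.086]
eef_rot: [0.74, 0.672, 0.001, 0.0]
contact_force: [0.0, 0.9, -0.3]
opening: 0.999
finger_force: 0.0
```

>>> step_arm --increments '[[[0, 0, 0], [0, 0, 0]], [[0, 0, 0], [0, 0, 0]], [[0, 0, 0], [0, 0, 0]], [[0, 0, 0], [0, 0, 0]], [[0, 0, 0], [0, 0, 0]], [[0, 0, 0], [0, 0, 0]], [[0, 0, 0], [0, 0, 0]], [[0, 0, 0], [0, 0, 0]], [[0, 0, 0.5], [0, 0, 0]], [[0, 0, 1.5], [0, 0, 0]]]' --fingers 0

```text
clock: 11.15
tool_pos: [0.5219, 0.0356, 0.1047]
eef_rot: [0.74, 0.672, -0.001, -0.001]
contact_force: [-0.6, -0.3, -0.2]
opening: 0.408
finger_force: 12.0
```

```bash
python3 go.py .447 .276 .16 -5.7
```

```text
t 11.2 p [0.5219 0.0356 0.1047] yaw -5.5 tilt [-0.003 -0.    -1.   ] open 0.41 F [-0.6 -0.3 -0.2] q [-0.2   0.78  0.07  1.99 -0.12  0.39 -0.13]
delta cm [-7.49 24.04  5.53] dyaw -0.2
```

>>> step_arm --increments '[[[0, 0, 2.5], [0, 0, 0]], [[-0.3, 1.0, 2.5], [0, 0, 0]], [[-0.9, 2.8, 0.5], [0, 0, 0]], [[-1.1, 3.5, 0], [0, 0, 0]], [[-1.1, 3.5, 0], [0, 0, 0]], [[-1.1, 3.5, 0], [0, 0, 0]], [[-1.1, 3.5, 0], [0, 0, 0]], [[-1.1, 3.5, 0], [0, 0, 0]], [[-0.6, 2.0, 0], [0, 0, 0]], [[-0.3, 0.8, 0], [0, 0, 0]]]'

```text
clock: 12.15
tool_pos: [0.4457, 0.2795, 0.1603]
eef_rot: [0.739, 0.674, 0.0, -0.001]
contact_force: [-0.1, -0.5, -1.4]
opening: 0.404
finger_force: 12.0
```

>>> step_arm --increments '[[[0, 0, -2], [0, 0, 0]], [[0, 0, -2.5], [0, 0, 0]], [[0, 0, -2.5], [0, 0, 0]], [[0, 0, -1.5], [0, 0, 0]], [[0, 0, -0.6], [0, 0, 0]], [[0, 0, -0.3], [0, 0, 0]], [[0, 0, -0.2], [0, 0, 0]], [[0, 0, 0], [0, 0, 0]], [[0, 0, 0], [0, 0, 0]], [[0, 0, 0], [0, 0, 0]]]'

```text
clock: 13.15
tool_pos: [0.4473, 0.2768, 0.0648]
eef_rot: [0.74, 0.672, 0.0, 0.0]
contact_force: [-0.3, -0.3, -0.7]
opening: 0.406
finger_force: 12.0
```

```bash
python3 go.py .447 .276 .063 -5.7
```

```text
t 13.2 p [0.4473 0.2768 0.0648] yaw -5.5 tilt [ 0.001  0.001 -1.   ] open 0.41 F [-0.3 -0.3 -0.7] q [-0.7   0.85  0.09  2.   -0.24  0.3  -0.5 ]
delta cm [-0.03 -0.08 -0.18] dyaw -0.2
```

>>> step_arm --increments '[[[0, 0, -0.1], [0, 0, 0]], [[0, 0, -0.1], [0, 0, 0]], [[0, 0, 0], [0, 0, 0]], [[0, 0, 0], [0, 0, 0]], [[0, 0, 0], [0, 0, 0]], [[0, 0, 0], [0, 0, 0]], [[0, 0, 0], [0, 0, 0]], [[0, 0, 0], [0, 0, 0]], [[0, 0, 0], [0, 0, 0]], [[0, 0, 0], [0, 0, 0]]]'

```text
clock: 14.15
tool_pos: [0.4471, 0.2766, 0.0623]
eef_rot: [0.74, 0.672, 0.0, 0.0]
contact_force: [-0.1, 0.9, 0.2]
opening: 0.404
finger_force: 12.0
```

>>> step_arm --increments '[[[0, 0, 0], [0, 0, 0]], [[0, 0, 0], [0, 0, 0]], [[0, 0, 0], [0, 0, 0]], [[0, 0, 0], [0, 0, 0]], [[0, 0, 0], [0, 0, 0]], [[0, 0, 1.5], [0, 0, 0]], [[0, 0, 3], [0, 0, 0]], [[0, 0, 3], [0, 0, 0]], [[0, 0, 3], [0, 0, 0]], [[0, 0, 3], [0, 0, 0]]]' --fingers 0.6

```text
clock: 15.15
tool_pos: [0.4467, 0.2764, 0.1984]
eef_rot: [0.74, 0.672, -0.0, -0.0]
contact_force: [0.1, 0.1, -0.2]
opening: 0.601
finger_force: 0.0
```

>>> step_arm --increments '[[[0.4, -1.8, 0], [0, 0, 0]], [[0.8, -3.6, 0], [0, 0, 0]], [[0.8, -3.6, 0], [0, 0, 0]], [[0.8, -3.6, 0], [0, 0, 0]], [[0.8, -3.6, 0], [0, 0, 0]], [[0.8, -3.6, 0], [0, 0, 0]], [[0.8, -3.6, 0], [0, 0, 0]], [[0.8, -3.6, 0], [0, 0, 0]], [[0.4, -2.4, 0], [0, 0, 0]], [[0.2, -1.3, 0], [0, 0, 0]]]' --fingers 1

```text
clock: 16.15
tool_pos: [0.513, -0.0333, 0.1973]
eef_rot: [0.741, 0.671, -0.0, 0.0]
contact_force: [0.9, 0.1, 0.4]
opening: 1.003
finger_force: 0.0
```

>>> step_arm --increments '[[[0, 0, 0], [0, 0, 0]], [[0, 0, -1.4], [0, 0, 0]], [[0, 0, -2], [0, 0, 0]], [[0, 0, -2], [0, 0, 0]], [[0, 0, -2], [0, 0, 0]], [[0, 0, -1.6], [0, 0, 0]], [[0, 0, -1], [0, 0, 0]], [[0, 0, -0.6], [0, 0, 0]], [[0, 0, 0], [0, 0, 0]], [[0, 0, 0], [0, 0, 0]]]'

```text
clock: 17.15
tool_pos: [0.5133, -0.0301, 0.0917]
eef_rot: [0.74, 0.673, 0.0, 0.0]
contact_force: [0.2, -0.1, 0.4]
opening: 0.998
finger_force: 0.0
```

```bash
python3 go.py .5135 -.031 .085 -5.7
```

```text
t 17.1 p [ 0.5133 -0.0301  0.0917] yaw -5.5 tilt [ 0.001  0.    -1.   ] open 1.0 F [ 0.2 -0.1  0.4] q [-0.07  0.79  0.06  2.02 -0.14  0.33  0.01]
delta cm [ 0.02 -0.09 -0.67] dyaw -0.2
```

>>> step_arm --increments '[[[0, 0, -0.4], [0, 0, 0]], [[0, 0, -0.2], [0, 0, 0]], [[0, 0, 0], [0, 0, 0]], [[0, 0, 0], [0, 0, 0]], [[0, 0, 0], [0, 0, 0]], [[0, 0, 0], [0, 0, 0]], [[0, 0, 0], [0, 0, 0]], [[0, 0, 0], [0, 0, 0]], [[0, 0, 0], [0, 0, 0]], [[0, 0, 0], [0, 0, 0]]]' --fingers 0.35

```text
clock: 18.15
tool_pos: [0.5131, -0.0305, 0.0853]
eef_rot: [0.74, 0.672, 0.0, 0.0]
contact_force: [1.4, -0.1, 0.8]
opening: 0.408
finger_force: 12.0
```

>>> step_arm --increments '[[[0, 0, 0], [0, 0, 0]], [[0, 0, 0], [0, 0, 0]], [[0, 0, 1], [0, 0, 0]], [[0, 0, 2.5], [0, 0, 0]], [[0, 0, 2.5], [0, 0, 0]], [[0, 0, 2.5], [0, 0, 0]], [[0, 0, 2], [0, 0, 0]], [[0, 0, 1], [0, 0, 0]], [[0, 0, 0], [0, 0, 0]], [[0, 0, 0], [0, 0, 0]]]' --fingers 0

```text
clock: 19.15
tool_pos: [0.5125, -0.0303, 0.1998]
eef_rot: [0.74, 0.673, -0.0, -0.0]
contact_force: [-1.0, -0.6, -1.2]
opening: 0.407
finger_force: 12.0
```

>>> step_arm --increments '[[[-0.4, 1.2, 0], [0, 0, 0]], [[-1.2, 3.0, 0], [0, 0, 0]], [[-1.3, 3.2, 0], [0, 0, 0]], [[-1.3, 3.2, 0], [0, 0, 0]], [[-1.3, 3.2, 0], [0, 0, 0]], [[-1.3, 3.2, 0], [0, 0, 0]], [[-1.3, 3.2, 0], [0, 0, 0]], [[-1.3, 3.2, 0], [0, 0, 0]], [[-1.3, 3.0, 0], [0, 0, 0]], [[-0.7, 1.6, 0], [0, 0, 0]]]'

```text
clock: 20.15
tool_pos: [0.3961, 0.253, 0.1992]
eef_rot: [0.738, 0.674, -0.001, -0.001]
contact_force: [-0.0, 0.0, -1.5]
opening: 0.408
finger_force: 12.0
```

```bash
python3 go.py .399 .250 .063 -5.7
```

```text
t 20.1 p [0.3961 0.253  0.1992] yaw -5.2 tilt [-0.003  0.    -1.   ] open 0.41 F [-0.   0.  -1.5] q [-0.78  0.57  0.19  2.07 -0.21  0.52 -0.54]
delta cm [  0.29  -0.3  -13.62] dyaw -0.5
```

>>> step_arm --increments '[[[0, 0, -1], [0, 0, 0]], [[0, 0, -2.5], [0, 0, 0]], [[0, 0, -2.5], [0, 0, 0]], [[0, 0, -2.5], [0, 0, 0]], [[0, 0, -2.5], [0, 0, 0]], [[0, 0, -1.5], [0, 0, 0]], [[0, 0, -0.6], [0, 0, 0]], [[0, 0, -0.3], [0, 0, 0]], [[0, 0, -0.1], [0, 0, 0]], [[0, 0, 0], [0, 0, 0]]]'

```text
clock: 21.15
tool_pos: [0.3993, 0.2495, 0.0656]
eef_rot: [0.74, 0.672, 0.0, 0.0]
contact_force: [-0.5, 0.1, -0.5]
opening: 0.405
finger_force: 12.0
```

```bash
python3 go.py .399 .250 .063 -5.7
```

```text
t 21.1 p [0.3993 0.2495 0.0656] yaw -5.5 tilt [ 0.001  0.    -1.   ] open 0.4 F [-0.5  0.1 -0.5] q [-0.69  0.82  0.06  2.16 -0.27  0.17 -0.49]
delta cm [-0.03  0.05 -0.26] dyaw -0.2
```

>>> step_arm --increments '[[[0, 0, -0.15], [0, 0, 0]], [[0, 0, -0.1], [0, 0, 0]], [[0, 0, 0], [0, 0, 0]], [[0, 0, 0], [0, 0, 0]], [[0, 0, 0], [0, 0, 0]], [[0, 0, 0], [0, 0, 0]], [[0, 0, 0], [0, 0, 0]], [[0, 0, 0], [0, 0, 0]], [[0, 0, 0], [0, 0, 0]], [[0, 0, 0], [0, 0, 0]]]'

```text
clock: 22.15
tool_pos: [0.399, 0.2495, 0.0627]
eef_rot: [0.74, 0.672, -0.0, 0.0]
contact_force: [0.0, -0.9, -1.0]
opening: 0.405
finger_force: 12.0
```

>>> step_arm --increments '[[[0, 0, 0], [0, 0, 0]], [[0, 0, 0], [0, 0, 0]], [[0, 0, 0], [0, 0, 0]], [[0, 0, 0], [0, 0, 0]], [[0, 0, 0], [0, 0, 0]], [[0, 0, 1.5], [0, 0, 0]], [[0, 0, 3], [0, 0, 0]], [[0, 0, 3], [0, 0, 0]], [[0, 0, 3], [0, 0, 0]], [[0, 0, 3], [0, 0, 0]]]' --fingers 0.6

```text
clock: 23.15
tool_pos: [0.3987, 0.2494, 0.199]
eef_rot: [0.74, 0.672, -0.0, -0.0]
contact_force: [0.2, 0.3, -0.1]
opening: 0.599
finger_force: 0.0
```

>>> step_arm --increments '[[[1, 0, 0], [0, 0, 0]], [[2.5, 0, 0], [0, 0, 0]], [[2.5, 0, 0], [0, 0, 0]], [[2.5, 0, 0], [0, 0, 0]], [[2.5, 0, 0], [0, 0, 0]], [[2.5, 0, 0], [0, 0, 0]], [[2.5, 0, 0], [0, 0, 0]], [[1.5, 0, 0], [0, 0, 0]], [[0.6, 0, 0], [0, 0, 0]], [[0, 0, 0], [0, 0, 0]]]' --fingers 1

```text
clock: 24.15
tool_pos: [0.5801, 0.249, 0.1967]
eef_rot: [0.74, 0.672, -0.001, -0.0]
contact_force: [-0.6, 0.1, 0.2]
opening: 1.004
finger_force: 0.0
```

```bash
python3 - <<'E'
from meas import *; from go import show
p,d,c=snap("scene","s3");W=cloud(d,c);roi=np.zeros((420,560),np.uint8);roi[140:310,100:400]=1
for o in comps(W,band(W,.071,.086)*roi,100): print(o[0],o[3],o[4])
p2,d2,c2=snap("top","t3")
W2=cloud(d2,c2);roi=np.zeros((420,560),np.uint8);roi[140:260,140:370]=1
for o in comps(W2,band(W2,.071,.086)*roi,100): print(o[0],o[3],o[4])
show(.5804,.248,.06,-5.7)
a=np.hstack([cv2.resize(p[130:310,100:370],(400,267)),cv2.resize(p2[130:310,120:390],(400,267))]);cv2.imwrite("pics/c3.png",cv2.convertScaleAbs(a[:,:,::-1],alpha=1.4))
E
```

```text
[178. 169.] [0.5814 0.2499 0.0779] [0.05  0.047 0.014]
[275. 184.] [ 0.6985 -0.0133  0.0785] [0.13  0.163 0.015]
[371. 180.] [ 0.8097 -0.2499  0.0786] [0.087 0.083 0.014]
[364. 233.] [ 0.6237 -0.3093  0.0772] [0.05  0.045 0.012]
[349. 260.] [ 0.5244 -0.3128  0.0772] [0.045 0.044 0.011]
[319. 289.] [ 0.411  -0.2847  0.0775] [0.046 0.044 0.013]
[247. 164.] [ 0.6512 -0.0094  0.0785] [0.029 0.149 0.015]
[348. 174.] [ 0.6223 -0.3117  0.0781] [0.043 0.043 0.014]
[163. 187.] [0.5804 0.2485 0.0782] [0.043 0.044 0.014]
[349. 206.] [ 0.5248 -0.3145  0.0778] [0.043 0.043 0.013]
[340. 244.] [ 0.4102 -0.2865  0.078 ] [0.042 0.043 0.013]
t 24.2 p [0.5789 0.2496 0.1971] yaw -5.5 tilt [-0.002 -0.    -1.   ] open 1.0 F [-0.6  0.1 -0. ] q [-0.59  0.75  0.2   1.6  -0.19  0.81 -0.41]
delta cm [  0.15  -0.16 -13.71] dyaw -0.2
```

View pics/c3.png

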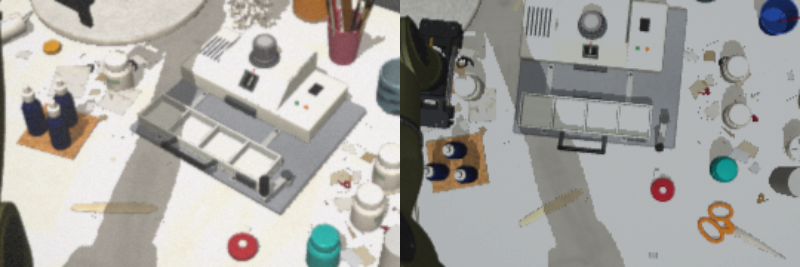

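All three bottles stand upright on the mat (left crop 35–60,110), the carriage is empty, and the three pots are unmoved. Before grasping the left pot I'll check the clearance around it.

```bash
python3 - <<'E'
from h import *
for n in("top","scene"):
    D=np.load(n+"0.npz");W=cloud(D["d"],cal(n));x,y,z=W[...,0],W[...,1],W[...,2]
    for (a,b) in((.50,.53),(.53,.55),(.61,.63),(.63,.65),(.65,.68),(.68,.70)):
        o=[]
        for (c,d) in((.19,.22),(.22,.235),(.235,.262),(.262,.275),(.275,.3)):
            m=(x>a)&(x<b)&(y>c)&(y<d); o.append(round(float(np.nanpercentile(z[m],98)),3) if m.sum()>3 else None)
        print(n,a,b,o)
E
```

```text
top 0.5 0.53 [0.019, 0.017, 0.017, 0.007, 0.012]
top 0.53 0.55 [0.021, 0.023, 0.022, 0.005, 0.004]
top 0.61 0.63 [0.005, 0.007, 0.01, 0.006, 0.01]
top 0.63 0.65 [0.005, 0.005, 0.009, 0.009, 0.009]
top 0.65 0.68 [0.006, 0.003, 0.006, 0.007, 0.041]
top 0.68 0.7 [0.005, 0.004, 0.004, 0.042, 0.043]
scene 0.5 0.53 [0.016, 0.019, 0.018, 0.007, 0.01]
scene 0.53 0.55 [0.023, 0.021, 0.021, 0.004, 0.005]
scene 0.61 0.63 [0.006, 0.007, 0.005, None, None]
scene 0.63 0.65 [0.005, 0.006, 0.009, 0.011, None]
scene 0.65 0.68 [0.008, 0.005, 0.005, 0.006, 0.044]
scene 0.68 0.7 [0.005, 0.005, 0.003, 0.037, 0.043]
```

>>> step_arm --increments '[[[0.1, -0.1, -2], [0, 0, 0]], [[0, 0, -2.5], [0, 0, 0]], [[0, 0, -2.5], [0, 0, 0]], [[0, 0, -2.5], [0, 0, 0]], [[0, 0, -2.5], [0, 0, 0]], [[0, 0, -2], [0, 0, 0]], [[0, 0, -1.5], [0, 0, 0]], [[0, 0, -0.8], [0, 0, 0]], [[0, 0, 0], [0, 0, 0]], [[0, 0, 0], [0, 0, 0]]]'

```text
clock: 25.25
tool_pos: [0.5814, 0.2488, 0.0355]
eef_rot: [0.74, 0.672, 0.001, 0.0]
contact_force: [-0.1, -0.8, 0.0]
opening: 1.002
finger_force: 0.0
```

>>> step_arm --increments '[[[0, 0, 0], [0, 0, 0]], [[0, 0, 0], [0, 0, 0]], [[0, 0, 0], [0, 0, 0]], [[0, 0, 0], [0, 0, 0]], [[0, 0, 0], [0, 0, 0]], [[0, 0, 0], [0, 0, 0]], [[0, 0, 0], [0, 0, 0]], [[0, 0, 0], [0, 0, 0]], [[0, 0, 0], [0, 0, 0]], [[0, 0, 0], [0, 0, 0]]]' --fingers 0 --grip_force 15

```text
clock: 26.25
tool_pos: [0.5812, 0.2486, 0.035]
eef_rot: [0.74, 0.672, 0.0, 0.0]
contact_force: [-0.6, 0.4, 4.4]
opening: 0.619
finger_force: 15.0
```

```bash
python3 go.py .5317 .1055 .062 -5.7
```

```text
t 26.2 p [0.5812 0.2486 0.035 ] yaw -5.5 tilt [ 0.001  0.    -1.   ] open 0.62 F [-0.6  0.4  4.4] q [-0.55  0.98  0.13  1.67 -0.23  0.5  -0.37]
delta cm [ -4.95 -14.31   2.7 ] dyaw -0.2
```

>>> step_arm --increments '[[[0, 0, 1], [0, 0, 0]], [[0, 0, 2.5], [0, 0, 0]], [[0, 0, 3], [0, 0, 0]], [[-0.2, -0.7, 2.5], [0, 0, 0]], [[-0.9, -2.6, 0], [0, 0, 0]], [[-1.1, -3.1, 0], [0, 0, 0]], [[-1.1, -3.1, 0], [0, 0, 0]], [[-0.9, -2.6, 0], [0, 0, 0]], [[-0.55, -1.6, 0], [0, 0, 0]], [[-0.2, -0.6, 0], [0, 0, 0]]]'

```text
clock: 27.25
tool_pos: [0.531, 0.1036, 0.125]
eef_rot: [0.741, 0.672, -0.0, 0.0]
contact_force: [0.3, 0.3, -0.3]
opening: 0.62
finger_force: 15.0
```

>>> step_arm --increments '[[[0, 0, 0], [0, 0, 0]], [[0, 0, -1], [0, 0, 0]], [[0, 0, -1.5], [0, 0, 0]], [[0, 0, -1], [0, 0, 0]], [[0, 0, 0], [0, 0, 0]], [[0, 0, 0], [0, 0, 0]], [[0, 0, 0], [0, 0, 0]], [[0, 0, 0], [0, 0, 0]], [[0, 0, 0], [0, 0, 0]], [[0, 0, 0], [0, 0, 0]]]'

```text
clock: 28.25
tool_pos: [0.5317, 0.1056, 0.09]
eef_rot: [0.74, 0.672, 0.0, 0.0]
contact_force: [-0.7, -0.6, -0.8]
opening: 0.618
finger_force: 15.0
```

```bash
python3 - <<'E'
from meas import *; from go import show
show(.5317,.1055,.0635,-5.7)
p,d,c=snap("scene","s4");W=cloud(d,c);z=W[...,2];x,y=W[...,0],W[...,1]
m=(x>.47)&(x<.6)&(y>.04)&(y<.17)&(z>.105)&(z<.15)
Q=W[m]; print(len(Q))
a=cv2.resize(p[150:260,170:300],(780,600) if 0 else (700,592));cv2.imwrite("pics/c4.png",cv2.convertScaleAbs(a[:,:,::-1],alpha=1.4))
E
```

```text
t 28.2 p [0.5317 0.1056 0.09  ] yaw -5.5 tilt [ 0.001  0.    -1.   ] open 0.62 F [-0.7 -0.6 -0.8] q [-0.34  0.82  0.1   1.94 -0.18  0.39 -0.2 ]
delta cm [ 0.   -0.01 -2.65] dyaw -0.2
302
```

View pics/c4.png

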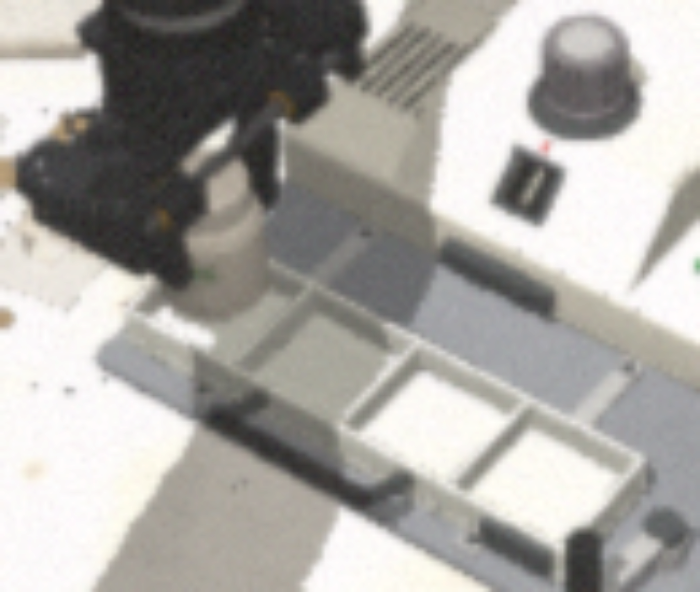

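The pot hangs over compartment 0 (crop 225,260) and is well aligned, so I lower it.

>>> step_arm --increments '[[[0, 0, -0.5], [0, 0, 0]], [[0, 0, -0.6], [0, 0, 0]], [[0, 0, -0.6], [0, 0, 0]], [[0, 0, -0.5], [0, 0, 0]], [[0, 0, -0.3], [0, 0, 0]], [[0, 0, 0], [0, 0, 0]], [[0, 0, 0], [0, 0, 0]], [[0, 0, 0], [0, 0, 0]], [[0, 0, 0], [0, 0, 0]], [[0, 0, 0], [0, 0, 0]]]'

```text
clock: 29.3
tool_pos: [0.5316, 0.1056, 0.0649]
eef_rot: [0.74, 0.672, 0.0, 0.0]
contact_force: [-0.1, -0.1, -0.7]
opening: 0.616
finger_force: 15.0
```

```bash
python3 go.py .5317 .1055 .0630 -5.7
```

```text
t 29.3 p [0.5316 0.1056 0.0649] yaw -5.5 tilt [ 0.  0. -1.] open 0.62 F [-0.1 -0.1 -0.7] q [-0.33  0.86  0.08  1.95 -0.19  0.34 -0.19]
delta cm [ 0.01 -0.01 -0.19] dyaw -0.2
```

>>> step_arm --increments '[[[0, 0, -0.2], [0, 0, 0]], [[0, 0, 0], [0, 0, 0]], [[0, 0, 0], [0, 0, 0]], [[0, 0, 0], [0, 0, 0]], [[0, 0, 0], [0, 0, 0]], [[0, 0, 0], [0, 0, 0]], [[0, 0, 0], [0, 0, 0]], [[0, 0, 0], [0, 0, 0]], [[0, 0, 0], [0, 0, 0]], [[0, 0, 0], [0, 0, 0]]]'

```text
clock: 30.3
tool_pos: [0.5317, 0.1056, 0.0629]
eef_rot: [0.74, 0.672, 0.0, 0.0]
contact_force: [0.7, 0.5, 6.2]
opening: 0.619
finger_force: 15.0
```

>>> step_arm --increments '[[[0, 0, 0], [0, 0, 0]], [[0, 0, 0], [0, 0, 0]], [[0, 0, 0], [0, 0, 0]], [[0, 0, 0], [0, 0, 0]], [[0, 0, 1], [0, 0, 0]], [[0, 0, 2], [0, 0, 0]], [[0, 0, 3], [0, 0, 0]], [[0, 0, 3], [0, 0, 0]], [[0, 0, 3], [0, 0, 0]], [[0, 0, 2], [0, 0, 0]]]' --fingers 0.8

```text
clock: 31.3
tool_pos: [0.532, 0.1056, 0.2055]
eef_rot: [0.74, 0.672, 0.001, 0.001]
contact_force: [0.0, -0.3, -0.3]
opening: 0.8
finger_force: 0.0
```

>>> step_arm --increments '[[[0, -1.5, 0], [0, 0, 0]], [[0, -3, 0], [0, 0, 0]], [[0, -3, 0], [0, 0, 0]], [[0, -3, 0], [0, 0, 0]], [[0, -3, 0], [0, 0, 0]], [[0, -3, 0], [0, 0, 0]], [[0, -3, 0], [0, 0, 0]], [[0, -3, 0], [0, 0, 0]], [[-0.2, -3, 0], [0, 0, 0]], [[-0.4, -3, 0], [0, 0, 0]]]'

```text
clock: 32.3
tool_pos: [0.5244, -0.1815, 0.2021]
eef_rot: [0.74, 0.672, -0.001, -0.0]
contact_force: [-0.2, -0.4, -0.2]
opening: 0.801
finger_force: 0.0
```

>>> step_arm --increments '[[[0, -3, 0], [0, 0, 0]], [[0, -3, 0], [0, 0, 0]], [[0, -3, 0], [0, 0, 0]], [[0, -2.5, 0], [0, 0, 0]], [[0, -1, 0], [0, 0, 0]], [[0, 0, 0], [0, 0, 0]], [[0, 0, 0], [0, 0, 0]], [[0, 0, 0], [0, 0, 0]], [[0, 0, 0], [0, 0, 0]], [[0, 0, 0], [0, 0, 0]]]'

```text
clock: 33.3
tool_pos: [0.5258, -0.3034, 0.2028]
eef_rot: [0.74, 0.673, 0.0, -0.0]
contact_force: [0.0, -0.0, 0.8]
opening: 0.801
finger_force: 0.0
```

```bash
cat > look.py <<'E'
from meas import *; from go import show
for n,(a,b,e,g) in(("scene",(140,330,100,460)),("top",(100,300,140,480))):
    p,d,c=snap(n,"look_"+n);W=cloud(d,c);roi=np.zeros((420,560),np.uint8);roi[a:b,e:g]=1
    for z0,z1 in((.071,.086),(.099,.113)):
        for o in comps(W,band(W,z0,z1)*roi,90):
            if max(o[4][:2])<.06: print(n,o[0],o[2],o[3],o[4][:2])
E
python3 -c "
import look; look.show(.524,-.314,.034,-5.7)"
```

```text
scene [210. 201.] [0.5153 0.0915 0.0799] [0.5301 0.1058 0.0788] [0.053 0.053]
scene [364. 233.] [ 0.621  -0.3105  0.0776] [ 0.6214 -0.3095  0.0772] [0.047 0.045]
scene [349. 261.] [ 0.5221 -0.3132  0.0774] [ 0.5241 -0.3126  0.0775] [0.046 0.044]
scene [319. 289.] [ 0.4099 -0.2856  0.0776] [ 0.4112 -0.2852  0.0775] [0.045 0.045]
scene [208. 191.] [0.5287 0.105  0.1055] [0.5312 0.1057 0.1059] [0.045 0.046]
scene [366. 321.] [ 0.3643 -0.4219  0.1053] [ 0.3736 -0.4172  0.1059] [0.032 0.056]
top [209. 203.] [0.5301 0.1048 0.1052] [0.5301 0.105  0.106 ] [0.042 0.042]
t 33.4 p [ 0.5257 -0.3039  0.2028] yaw -5.4 tilt [ 0.  0. -1.] open 0.8 F [0.2 0.3 0.1] q [ 0.4   0.71  0.08  1.67 -0.07  0.77  0.42]
delta cm [ -0.17  -1.01 -16.88] dyaw -0.3
```

>>> step_arm --increments '[[[-0.1, -0.5, -1], [0, 0, 0]], [[-0.1, -0.5, -2.5], [0, 0, 0]], [[0, 0, -3], [0, 0, 0]], [[0, 0, -3], [0, 0, 0]], [[0, 0, -2.5], [0, 0, 0]], [[0, 0, -2], [0, 0, 0]], [[0, 0, -1.5], [0, 0, 0]], [[0, 0, -1.2], [0, 0, 0]], [[0, 0, 0], [0, 0, 0]], [[0, 0, 0], [0, 0, 0]]]'

```text
clock: 34.4
tool_pos: [0.5238, -0.3148, 0.0361]
eef_rot: [0.74, 0.672, 0.0, 0.0]
contact_force: [0.7, 0.1, -0.4]
opening: 0.804
finger_force: 0.0
```

>>> step_arm --increments '[[[0, 0, 0], [0, 0, 0]], [[0, 0, 0], [0, 0, 0]], [[0, 0, 0], [0, 0, 0]], [[0, 0, 0], [0, 0, 0]], [[0, 0, 0], [0, 0, 0]], [[0, 0, 0], [0, 0, 0]], [[0, 0, 0], [0, 0, 0]], [[0, 0, 0], [0, 0, 0]], [[0, 0, 0], [0, 0, 0]], [[0, 0, 0], [0, 0, 0]]]' --fingers 0

```text
clock: 35.4
tool_pos: [0.5241, -0.3148, 0.0366]
eef_rot: [0.74, 0.672, 0.0, 0.001]
contact_force: [-0.1, 0.7, 5.6]
opening: 0.622
finger_force: 15.0
```

```bash
python3 go.py .5249 .0378 .062 -5.7
```

```text
t 35.4 p [ 0.5241 -0.3148  0.0366] yaw -5.5 tilt [ 0.001 -0.001 -1.   ] open 0.62 F [-0.1  0.7  5.6] q [ 0.44  0.95  0.04  1.74 -0.08  0.45  0.45]
delta cm [ 0.08 35.26  2.54] dyaw -0.2
```

>>> step_arm --increments '[[[0, 0, 1], [0, 0, 0]], [[0, 0, 3], [0, 0, 0]], [[0, 0, 4], [0, 0, 0]], [[0, 0.5, 3], [0, 0, 0]], [[0, 1.5, 1], [0, 0, 0]], [[0, 3, 0], [0, 0, 0]], [[0, 3, 0], [0, 0, 0]], [[0, 3, 0], [0, 0, 0]], [[0, 3, 0], [0, 0, 0]], [[0, 3, 0], [0, 0, 0]]]'

```text
clock: 36.4
tool_pos: [0.5223, -0.1419, 0.155]
eef_rot: [0.74, 0.673, -0.0, -0.001]
contact_force: [-0.3, 0.8, -1.5]
opening: 0.62
finger_force: 15.0
```

>>> step_arm --increments '[[[0, 3, 0], [0, 0, 0]], [[0, 3, 0], [0, 0, 0]], [[0, 3, 0], [0, 0, 0]], [[0, 3, 0], [0, 0, 0]], [[0, 3, 0], [0, 0, 0]], [[0, 2, 0], [0, 0, 0]], [[0, 1, 0], [0, 0, 0]], [[0, 0.3, -1], [0, 0, 0]], [[0, 0, -2], [0, 0, 0]], [[0, 0, -2], [0, 0, 0]]]'

```text
clock: 37.4
tool_pos: [0.5233, 0.0372, 0.1047]
eef_rot: [0.741, 0.672, -0.0, 0.0]
contact_force: [-0.3, -0.2, -1.2]
opening: 0.622
finger_force: 15.0
```

>>> step_arm --increments '[[[0, 0, -1], [0, 0, 0]], [[0, 0, 0], [0, 0, 0]], [[0, 0, 0], [0, 0, 0]], [[0, 0, 0], [0, 0, 0]], [[0, 0, 0], [0, 0, 0]], [[0, 0, 0], [0, 0, 0]], [[0, 0, 0], [0, 0, 0]], [[0, 0, 0], [0, 0, 0]], [[0, 0, 0], [0, 0, 0]], [[0, 0, 0], [0, 0, 0]]]'

```text
clock: 38.4
tool_pos: [0.5235, 0.0386, 0.0957]
eef_rot: [0.74, 0.672, 0.0, 0.0]
contact_force: [0.5, 0.3, -0.5]
opening: 0.618
finger_force: 15.0
```

```bash
python3 go.py .5249 .0378 .064 -5.7
```

```text
t 38.4 p [0.5235 0.0386 0.0957] yaw -5.5 tilt [ 0. -0. -1.] open 0.62 F [ 0.5  0.3 -0.5] q [-0.22  0.79  0.11  1.99 -0.21  0.37 -0.05]
delta cm [ 0.14 -0.08 -3.17] dyaw -0.2
```

>>> step_arm --increments '[[[0.1, -0.2, 0], [0, 0, 0]], [[0, 0, -0.6], [0, 0, 0]], [[0, 0, -0.8], [0, 0, 0]], [[0, 0, -0.7], [0, 0, 0]], [[0, 0, -0.5], [0, 0, 0]], [[0, 0, -0.3], [0, 0, 0]], [[0, 0, -0.1], [0, 0, 0]], [[0, 0, 0], [0, 0, 0]], [[0, 0, 0], [0, 0, 0]], [[0, 0, 0], [0, 0, 0]]]'

```text
clock: 39.4
tool_pos: [0.5247, 0.0366, 0.066]
eef_rot: [0.74, 0.672, 0.0, 0.0]
contact_force: [-0.5, 0.2, -0.4]
opening: 0.62
finger_force: 15.0
```

```bash
python3 go.py .5249 .0378 .064 -5.7
```

```text
t 39.4 p [0.5247 0.0366 0.066 ] yaw -5.5 tilt [ 0.001  0.    -1.   ] open 0.62 F [-0.5  0.2 -0.4] q [-0.21  0.85  0.09  2.   -0.22  0.3  -0.04]
delta cm [ 0.02  0.12 -0.2 ] dyaw -0.2
```

Release, then go for the last pot at (.622,-.311).

>>> step_arm --increments '[[[0, 0, -0.2], [0, 0, 0]], [[0, 0, 0], [0, 0, 0]], [[0, 0, 0], [0, 0, 0]], [[0, 0, 0], [0, 0, 0]], [[0, 0, 0], [0, 0, 0]], [[0, 0, 0], [0, 0, 0]], [[0, 0, 0], [0, 0, 0]], [[0, 0, 0], [0, 0, 0]], [[0, 0, 0], [0, 0, 0]], [[0, 0, 0], [0, 0, 0]]]'

```text
clock: 40.4
tool_pos: [0.5248, 0.0367, 0.0644]
eef_rot: [0.74, 0.672, 0.0, 0.0]
contact_force: [-0.7, 0.3, 5.4]
opening: 0.619
finger_force: 15.0
```

>>> step_arm --increments '[[[0, 0, 0], [0, 0, 0]], [[0, 0, 0], [0, 0, 0]], [[0, 0, 0], [0, 0, 0]], [[0, 0, 0], [0, 0, 0]], [[0, 0, 1], [0, 0, 0]], [[0, 0, 2], [0, 0, 0]], [[0, 0, 3], [0, 0, 0]], [[0, 0, 3], [0, 0, 0]], [[0, 0, 3], [0, 0, 0]], [[0, 0, 2], [0, 0, 0]]]' --fingers 0.8

```text
clock: 41.4
tool_pos: [0.525, 0.0365, 0.2064]
eef_rot: [0.74, 0.672, 0.001, 0.001]
contact_force: [1.1, 0.5, 0.3]
opening: 0.803
finger_force: 0.0
```

>>> step_arm --increments '[[[0, -1.5, 0], [0, 0, 0]], [[0, -3, 0], [0, 0, 0]], [[0, -3, 0], [0, 0, 0]], [[0, -3, 0], [0, 0, 0]], [[0, -3, 0], [0, 0, 0]], [[1, -3, 0], [0, 0, 0]], [[1, -3, 0], [0, 0, 0]], [[1, -3, 0], [0, 0, 0]], [[1, -3, 0], [0, 0, 0]], [[1, -3, 0], [0, 0, 0]]]'

```text
clock: 42.4
tool_pos: [0.5745, -0.2497, 0.2045]
eef_rot: [0.74, 0.672, 0.0, 0.0]
contact_force: [0.0, 0.1, -0.1]
opening: 0.807
finger_force: 0.0
```

>>> step_arm --increments '[[[1.5, -2.5, 0], [0, 0, 0]], [[1.5, -2, 0], [0, 0, 0]], [[1, -1, 0], [0, 0, 0]], [[0.7, -0.5, 0], [0, 0, 0]], [[0, 0, 0], [0, 0, 0]], [[0, 0, 0], [0, 0, 0]], [[0, 0, 0], [0, 0, 0]], [[0, 0, 0], [0, 0, 0]], [[0, 0, 0], [0, 0, 0]], [[0, 0, 0], [0, 0, 0]]]'

```text
clock: 43.4
tool_pos: [0.6214, -0.3082, 0.2038]
eef_rot: [0.74, 0.672, 0.0, -0.0]
contact_force: [0.5, -0.5, -0.3]
opening: 0.799
finger_force: 0.0
```

```bash
python3 -c "
import look; look.show(.622,-.311,.034,-5.7)"
```

```text
scene [210. 201.] [0.5153 0.092  0.0804] [0.5279 0.1046 0.0786] [0.05  0.052]
scene [230. 212.] [0.5077 0.0237 0.0799] [0.5222 0.0369 0.0783] [0.051 0.052]
scene [364. 234.] [ 0.6195 -0.3104  0.0775] [ 0.6232 -0.3101  0.0781] [0.048 0.043]
scene [319. 289.] [ 0.4102 -0.2858  0.0777] [ 0.4115 -0.2848  0.077 ] [0.045 0.044]
scene [209. 191.] [0.53   0.1043 0.1061] [0.5321 0.1072 0.1048] [0.046 0.049]
scene [229. 201.] [0.5225 0.0365 0.1059] [0.5252 0.0382 0.1058] [0.048 0.046]
scene [367. 321.] [ 0.3645 -0.4216  0.1064] [ 0.3743 -0.416   0.106 ] [0.035 0.058]
top [209. 203.] [0.5301 0.105  0.106 ] [0.5302 0.1054 0.1058] [0.042 0.042]
top [232. 205.] [0.5242 0.0364 0.1054] [0.5232 0.0368 0.1058] [0.045 0.042]
t 43.5 p [ 0.6214 -0.3084  0.2038] yaw -5.5 tilt [ 0.  0. -1.] open 0.81 F [0.2 0.9 0.5] q [ 0.33  0.83  0.13  1.38 -0.12  0.95  0.39]
delta cm [  0.06  -0.26 -16.98] dyaw -0.2
```

>>> step_arm --increments '[[[0.1, -0.25, -1], [0, 0, 0]], [[0, 0, -2.5], [0, 0, 0]], [[0, 0, -3], [0, 0, 0]], [[0, 0, -3], [0, 0, 0]], [[0, 0, -2.5], [0, 0, 0]], [[0, 0, -2], [0, 0, 0]], [[0, 0, -1.5], [0, 0, 0]], [[0, 0, -1.2], [0, 0, 0]], [[0, 0, 0], [0, 0, 0]], [[0, 0, 0], [0, 0, 0]]]'

```text
clock: 44.5
tool_pos: [0.6229, -0.3113, 0.0371]
eef_rot: [0.74, 0.672, 0.0, 0.0]
contact_force: [1.1, 1.0, 0.2]
opening: 0.804
finger_force: 0.0
```

>>> step_arm --increments '[[[0, 0, 0], [0, 0, 0]], [[0, 0, 0], [0, 0, 0]], [[0, 0, 0], [0, 0, 0]], [[0, 0, 0], [0, 0, 0]], [[0, 0, 0], [0, 0, 0]], [[0, 0, 0], [0, 0, 0]], [[0, 0, 0], [0, 0, 0]], [[0, 0, 0], [0, 0, 0]], [[0, 0, 0], [0, 0, 0]], [[0, 0, 0], [0, 0, 0]]]' --fingers 0

```text
clock: 45.5
tool_pos: [0.6232, -0.3113, 0.0378]
eef_rot: [0.74, 0.672, 0.0, 0.001]
contact_force: [-0.1, -0.1, 6.0]
opening: 0.622
finger_force: 15.0
```

```bash
python3 go.py .5181 -.0299 .064 -5.7
```

```text
t 45.5 p [ 0.6232 -0.3113  0.0378] yaw -5.5 tilt [ 0.002 -0.001 -1.   ] open 0.62 F [-0.1 -0.1  6. ] q [ 0.35  1.04  0.09  1.45 -0.13  0.66  0.41]
delta cm [-10.51  28.14   2.62] dyaw -0.2
```

>>> step_arm --increments '[[[0, 0, 1], [0, 0, 0]], [[0, 0, 3], [0, 0, 0]], [[0, 0, 4], [0, 0, 0]], [[-0.5, 0.5, 3], [0, 0, 0]], [[-1, 1.5, 1], [0, 0, 0]], [[-1.5, 2.5, 0], [0, 0, 0]], [[-1.5, 3, 0], [0, 0, 0]], [[-1.5, 3, 0], [0, 0, 0]], [[-1.5, 3, 0], [0, 0, 0]], [[-1.5, 3, 0], [0, 0, 0]]]'

```text
clock: 46.5
tool_pos: [0.5316, -0.1447, 0.1571]
eef_rot: [0.74, 0.672, 0.0, -0.0]
contact_force: [-0.2, 0.9, -1.5]
opening: 0.622
finger_force: 15.0
```

>>> step_arm --increments '[[[-1.0, 3, 0], [0, 0, 0]], [[-0.5, 3, 0], [0, 0, 0]], [[0, 3, 0], [0, 0, 0]], [[0, 1.7, 0], [0, 0, 0]], [[0, 0.9, 0], [0, 0, 0]], [[0, 0, -1], [0, 0, 0]], [[0, 0, -2], [0, 0, 0]], [[0, 0, -2], [0, 0, 0]], [[0, 0, -1], [0, 0, 0]], [[0, 0, 0], [0, 0, 0]]]'

```text
clock: 47.5
tool_pos: [0.5164, -0.0312, 0.0953]
eef_rot: [0.741, 0.672, -0.001, -0.001]
contact_force: [-0.1, 0.7, -1.0]
opening: 0.615
finger_force: 15.0
```

>>> step_arm --increments '[[[0, 0, 0], [0, 0, 0]], [[0, 0, 0], [0, 0, 0]], [[0, 0, 0], [0, 0, 0]], [[0, 0, 0], [0, 0, 0]], [[0, 0, 0], [0, 0, 0]], [[0, 0, 0], [0, 0, 0]], [[0, 0, 0], [0, 0, 0]], [[0, 0, 0], [0, 0, 0]], [[0, 0, 0], [0, 0, 0]], [[0, 0, 0], [0, 0, 0]]]'

```text
clock: 48.5
tool_pos: [0.5175, -0.0299, 0.0967]
eef_rot: [0.74, 0.672, -0.0, -0.0]
contact_force: [-0.4, 0.1, -1.0]
opening: 0.621
finger_force: 15.0
```

```bash
python3 go.py .5181 -.0303 .065 -5.7
```

```text
t 48.5 p [ 0.5175 -0.0299  0.0967] yaw -5.5 tilt [-0. -0. -1.] open 0.62 F [-0.4  0.1 -1. ] q [-0.1   0.79  0.11  2.01 -0.22  0.35  0.09]
delta cm [ 0.06 -0.04 -3.17] dyaw -0.2
```

>>> step_arm --increments '[[[0, 0, -0.5], [0, 0, 0]], [[0, 0, -0.7], [0, 0, 0]], [[0, 0, -0.8], [0, 0, 0]], [[0, 0, -0.6], [0, 0, 0]], [[0, 0, -0.3], [0, 0, 0]], [[0, 0, -0.2], [0, 0, 0]], [[0, 0, -0.1], [0, 0, 0]], [[0, 0, 0], [0, 0, 0]], [[0, 0, 0], [0, 0, 0]], [[0, 0, 0], [0, 0, 0]]]'

```text
clock: 49.5
tool_pos: [0.5171, -0.0299, 0.0656]
eef_rot: [0.74, 0.672, -0.0, -0.0]
contact_force: [-2.5, 0.3, 9.4]
opening: 0.621
finger_force: 15.0
```

>>> step_arm --increments '[[[0, 0, 0], [0, 0, 0]], [[0, 0, 0], [0, 0, 0]], [[0, 0, 0], [0, 0, 0]], [[0, 0, 0], [0, 0, 0]], [[0, 0, 1], [0, 0, 0]], [[0, 0, 2], [0, 0, 0]], [[0, 0, 3], [0, 0, 0]], [[0, 0, 3], [0, 0, 0]], [[0, 0, 3], [0, 0, 0]], [[0, 0, 2], [0, 0, 0]]]' --fingers 0.8

```text
clock: 50.5
tool_pos: [0.518, -0.0301, 0.2074]
eef_rot: [0.74, 0.672, 0.001, 0.001]
contact_force: [-0.2, 0.5, 0.7]
opening: 0.8
finger_force: 0.0
```

```bash
python3 - <<'E'
import look; look.show(); from h import *
D=np.load("top0.npz");W=cloud(D["d"],cal("top"));P=D["p"].astype(int);z=W[...,2]
for n in("top","scene"):
    D=np.load(n+"0.npz");W=cloud(D["d"],cal(n));P=D["p"].astype(int);x,y,z=W[...,0],W[...,1],W[...,2]
    X=.995*x-.0998*y;Y=.0998*x+.995*y
    m=(z>.05)&(z<.066)&(X>.43)&(X<.462)&(Y>-.05)&(Y<.16)
    print(n,"handle XY",m.sum(),np.percentile(X[m],[5,50,95]).round(4),np.percentile(Y[m],[2,50,98]).round(4))
E
```

```text
scene [210. 201.] [0.5159 0.0927 0.0805] [0.5297 0.1044 0.0785] [0.056 0.053]
scene [229. 212.] [0.5074 0.0253 0.0795] [0.5214 0.0369 0.0784] [0.052 0.052]
scene [250. 224.] [ 0.4995 -0.0432  0.0801] [ 0.5151 -0.031   0.0785] [0.053 0.051]
scene [319. 289.] [ 0.4098 -0.2855  0.0776] [ 0.4121 -0.2853  0.0771] [0.046 0.046]
scene [208. 191.] [0.5294 0.1051 0.1059] [0.5314 0.1064 0.1059] [0.047 0.045]
scene [229. 202.] [0.5219 0.0362 0.1059] [0.5242 0.0368 0.1054] [0.048 0.044]
scene [249. 213.] [ 0.5149 -0.0302  0.1055] [ 0.5162 -0.0284  0.1047] [0.046 0.045]
scene [366. 321.] [ 0.3642 -0.4221  0.1068] [ 0.3743 -0.4166  0.106 ] [0.032 0.057]
top [340. 244.] [ 0.4103 -0.2863  0.0773] [ 0.4102 -0.2865  0.0779] [0.042 0.043]
top [209. 203.] [0.5303 0.105  0.1052] [0.5303 0.1053 0.1056] [0.042 0.042]
t 50.6 p [ 0.5193 -0.0301  0.2078] yaw -5.5 tilt [ 0.006 -0.    -1.   ] open 0.8 F [ 0.7 -0.3  0.7] q [-0.14  0.6   0.18  1.93 -0.18  0.62  0.06]
top handle XY 115 [0.4426 0.4479 0.4587] [0.0063 0.0545 0.1025]
scene handle XY 133 [0.4437 0.4474 0.458 ] [0.0083 0.0543 0.1025]
```

All three pots are seated (tops at z≈0.106) at Y = slots 0–2. Next I turn the tool, close the fingers and go in front of the handle.

>>> step_arm --increments '[[[-0.5, 0.2, 0], [0, 0, 8]], [[-1.0, 0.5, 0], [0, 0, 8]], [[-1.1, 0.5, 0], [0, 0, 8]], [[-1.1, 0.5, 0], [0, 0, 8]], [[-1.1, 0.5, 0], [0, 0, 8]], [[-1.1, 0.5, 0], [0, 0, 8]], [[-1.1, 0.5, 0], [0, 0, 8]], [[-1.1, 0.5, 0], [0, 0, 8]], [[-1.0, 0.4, 0], [0, 0, 8]], [[-0.5, 0.2, 0], [0, 0, 8]]]' --fingers 0 --grip_force 10

```text
clock: 51.6
tool_pos: [0.4198, 0.0133, 0.2042]
eef_rot: [0.131, 0.991, -0.0, -0.001]
contact_force: [0.0, -0.5, 0.0]
opening: 0.003
finger_force: 0.0
```

>>> step_arm --increments '[[[0, 0, 0], [0, 0, 5]], [[0, 0, 0], [0, 0, 5]], [[0, 0, 0], [0, 0, 0]], [[0, 0, 0], [0, 0, 0]], [[0, 0, 0], [0, 0, 0]], [[0, 0, 0], [0, 0, 0]], [[0, 0, 0], [0, 0, 0]], [[0, 0, 0], [0, 0, 0]], [[0, 0, 0], [0, 0, 0]], [[0, 0, 0], [0, 0, 0]]]'

```text
clock: 52.6
tool_pos: [0.4215, 0.0131, 0.2048]
eef_rot: [0.048, 0.999, 0.0, 0.0]
contact_force: [0.0, -0.1, -0.1]
opening: 0.006
finger_force: 0.0
```

```bash
python3 go.py .4224 .0129 .046 84.3
```

```text
t 52.6 p [0.4215 0.0131 0.2048] yaw 84.5 tilt [ 0.  0. -1.] open 0.01 F [ 0.  -0.1 -0.1] q [ 0.04  0.51 -0.27  2.19  0.28  0.48  1.02]
delta cm [  0.09  -0.02 -15.88] dyaw -0.2
```

>>> step_arm --increments '[[[0, 0, -1.5], [0, 0, 0]], [[0, 0, -2.5], [0, 0, 0]], [[0, 0, -2.5], [0, 0, 0]], [[0, 0, -2.5], [0, 0, 0]], [[0, 0, -2.5], [0, 0, 0]], [[0, 0, -2], [0, 0, 0]], [[0, 0, -1.3], [0, 0, 0]], [[0, 0, -0.7], [0, 0, 0]], [[0, 0, 0], [0, 0, 0]], [[0, 0, 0], [0, 0, 0]]]'

```text
clock: 53.6
tool_pos: [0.4246, 0.013, 0.0549]
eef_rot: [0.048, 0.999, -0.0, -0.003]
contact_force: [0.4, 0.4, 0.1]
opening: 0.002
finger_force: 0.0
```

>>> step_arm --increments '[[[0.3, -0.03, 0], [0, 0, 0]], [[0.3, -0.03, 0], [0, 0, 0]], [[0.3, -0.03, 0], [0, 0, 0]], [[0.3, -0.03, 0], [0, 0, 0]], [[0.3, -0.03, 0], [0, 0, 0]], [[0.3, -0.03, 0], [0, 0, 0]], [[0.3, -0.03, 0], [0, 0, 0]], [[0.3, -0.03, 0], [0, 0, 0]], [[0.3, -0.03, 0], [0, 0, 0]], [[0.3, -0.03, 0], [0, 0, 0]]]'

```text
clock: 54.6
tool_pos: [0.4547, 0.01, 0.0548]
eef_rot: [0.048, 0.999, -0.0, -0.003]
contact_force: [-4.4, 1.2, 3.5]
opening: 0.004
finger_force: 2.2
```

>>> step_arm --increments '[[[0.3, -0.03, 0], [0, 0, 0]], [[0.3, -0.03, 0], [0, 0, 0]], [[0.3, -0.03, 0], [0, 0, 0]], [[0.3, -0.03, 0], [0, 0, 0]], [[0.3, -0.03, 0], [0, 0, 0]], [[0.3, -0.03, 0], [0, 0, 0]], [[0.3, -0.03, 0], [0, 0, 0]], [[0.3, -0.03, 0], [0, 0, 0]], [[0.3, -0.03, 0], [0, 0, 0]], [[0.3, -0.03, 0], [0, 0, 0]]]'

```text
clock: 55.6
tool_pos: [0.4848, 0.007, 0.0549]
eef_rot: [0.048, 0.999, -0.0, -0.003]
contact_force: [-4.8, 2.0, 3.1]
opening: 0.01
finger_force: 2.2
```

```bash
python3 go.py .4970 .0055 .046 84.3
```

```text
t 55.6 p [0.4848 0.007  0.0549] yaw 84.5 tilt [-0.006 -0.    -1.   ] open 0.01 F [-4.8  2.   3.1] q [ 0.06  0.85 -0.27  2.1   0.78  0.29  0.59]
delta cm [ 1.22 -0.15 -0.89] dyaw -0.2
```

>>> step_arm --increments '[[[0.2, -0.02, 0], [0, 0, 0]], [[0.2, -0.02, 0], [0, 0, 0]], [[0.2, -0.02, 0], [0, 0, 0]], [[0.2, -0.02, 0], [0, 0, 0]], [[0.1, -0.01, 0], [0, 0, 0]], [[0.1, -0.01, 0], [0, 0, 0]], [[0.05, 0, 0], [0, 0, 0]], [[0.05, 0, 0], [0, 0, 0]], [[0, 0, 0], [0, 0, 0]], [[0, 0, 0], [0, 0, 0]]]'

```text
clock: 56.6
tool_pos: [0.4956, 0.006, 0.0549]
eef_rot: [0.048, 0.999, -0.0, -0.003]
contact_force: [-3.7, 2.7, 2.7]
opening: 0.006
finger_force: 1.8
```

>>> step_arm --increments '[[[0.1, -0.01, 0], [0, 0, 0]], [[0.1, -0.01, 0], [0, 0, 0]], [[0.05, 0, 0], [0, 0, 0]], [[0, 0, 0], [0, 0, 0]], [[0, 0, 0], [0, 0, 0]], [[0, 0, 0], [0, 0, 0]], [[0, 0, 0], [0, 0, 0]], [[0, 0, 0], [0, 0, 0]], [[0, 0, 0], [0, 0, 0]], [[0, 0, 0], [0, 0, 0]]]'

```text
clock: 57.6
tool_pos: [0.4961, 0.0059, 0.0548]
eef_rot: [0.048, 0.999, -0.001, -0.004]
contact_force: [-7.5, 3.1, 5.7]
opening: 0.004
finger_force: 3.8
```

>>> step_arm --increments '[[[0.1, -0.01, 0], [0, 0, 0]], [[0.1, -0.01, 0], [0, 0, 0]], [[0.1, -0.01, 0], [0, 0, 0]], [[0, 0, 0], [0, 0, 0]], [[0, 0, 0], [0, 0, 0]], [[0, 0, 0], [0, 0, 0]], [[0, 0, 0], [0, 0, 0]], [[0, 0, 0], [0, 0, 0]], [[0, 0, 0], [0, 0, 0]], [[0, 0, 0], [0, 0, 0]]]'

```text
clock: 58.6
tool_pos: [0.4962, 0.0059, 0.0547]
eef_rot: [0.047, 0.999, -0.001, -0.007]
contact_force: [-12.0, 4.5, 10.4]
opening: 0.005
finger_force: 6.6
```

>>> step_arm --increments '[[[-0.5, 0.05, 0], [0, 0, 0]], [[-1, 0.1, 0], [0, 0, 0]], [[-1, 0.1, 0], [0, 0, 0]], [[-1, 0.1, 1], [0, 0, 0]], [[0, 0, 2], [0, 0, 0]], [[0, 0, 3], [0, 0, 0]], [[0, 0, 3], [0, 0, 0]], [[0, 0, 0], [0, 0, 0]], [[0, 0, 0], [0, 0, 0]], [[0, 0, 0], [0, 0, 0]]]'

```text
clock: 59.6
tool_pos: [0.4659, 0.0084, 0.1444]
eef_rot: [0.048, 0.999, -0.001, -0.003]
contact_force: [0.1, -1.1, -0.0]
opening: 0.004
finger_force: 0.0
```

```bash
python3 - <<'E'
import look; from h import *
look.show()
for n in("top","scene"):
    p=cv2.imread(f"pics/look_{n}.png"); q,d,c=snap(n);W=cloud(d,c)
    x,y,z=W[...,0],W[...,1],W[...,2];X=.995*x-.0998*y;Y=.0998*x+.995*y
    m=(z>.044)&(z<.052)&(X>.53)&(X<.56)&(Y>-.08)&(Y<.19);print(n,"front wall",m.sum(),np.median(X[m]) if m.any() else None)
    m=(z>.07)&(z<.094)&(X>.44)&(X<.50)&(Y>-.14)&(Y<-.07);print("knob",m.sum(),np.median(x[m]),np.median(y[m]),np.median(X[m]),np.median(Y[m]),(X[m].min()+X[m].max())/2,(Y[m].min()+Y[m].max())/2)
    m=(z>.03)&(z<.10)&(X>.51)&(X<.548)&(Y>-.13)&(Y<-.085);print("pivot",m.sum(),np.median(X[m]),np.median(Y[m]),np.nanmax(z[m]))
E
```

```text
scene [262. 210.] [ 0.5584 -0.0463  0.08  ] [ 0.5704 -0.0367  0.0785] [0.048 0.053]
scene [319. 289.] [ 0.4098 -0.2858  0.0776] [ 0.4121 -0.2853  0.077 ] [0.047 0.044]
scene [264. 200.] [ 0.5744 -0.0395  0.1054] [ 0.5747 -0.0384  0.105 ] [0.05  0.038]
scene [366. 322.] [ 0.3636 -0.4215  0.1054] [ 0.3753 -0.4172  0.106 ] [0.033 0.056]
top [340. 244.] [ 0.4103 -0.2863  0.0777] [ 0.4102 -0.2865  0.0788] [0.042 0.043]
top [211. 183.] [0.5897 0.0997 0.1053] [0.5896 0.0997 0.1057] [0.042 0.042]
top [234. 185.] [0.5839 0.0313 0.1053] [0.5829 0.0314 0.1051] [0.045 0.042]
top [257. 188.] [ 0.5753 -0.0369  0.1053] [ 0.5755 -0.037   0.106 ] [0.042 0.042]
t 59.7 p [0.4656 0.0087 0.1441] yaw 84.5 tilt [-0.007 -0.001 -1.   ] open 0.01 F [ 0.4  0.1 -0.1] q [ 0.17  0.69 -0.46  2.11  0.64  0.49  0.69]
top front wall 129 0.5438347737843917
knob 25 0.4545498973435124 -0.150750255537405 0.4678382534403334 -0.10406005766963321 0.46867898205861347 -0.1031556488659307
pivot 48 0.5246904579523664 -0.1099384085508607 0.05099661488299172
scene front wall 195 0.5455549114131276
knob 61 0.4541383130233503 -0.15102698475082826 0.4671988286943446 -0.10498901219396253 0.46937523194821257 -0.10229812946011171
pivot 76 0.5243577620172197 -0.11107781888215154 0.04863218326869652
```

>>> step_arm --increments '[[[0, -1, 0], [0, 0, 0]], [[-0.1, -2, 0], [0, 0, 0]], [[-0.2, -2.5, 0], [0, 0, 0]], [[-0.2, -2.5, 0], [0, 0, 0]], [[-0.2, -2.5, 0], [0, 0, 0]], [[-0.2, -2.5, 0], [0, 0, 0]], [[-0.1, -1.8, 0], [0, 0, 0]], [[0, -1, 0], [0, 0, 0]], [[0, 0, 0], [0, 0, 0]], [[0, 0, 0], [0, 0, 0]]]' --fingers 0.55

```text
clock: 60.8
tool_pos: [0.4562, -0.1483, 0.1448]
eef_rot: [0.048, 0.999, 0.0, -0.003]
contact_force: [-0.5, 0.7, 0.3]
opening: 0.548
finger_force: 0.0
```

```bash
python3 go.py .4558 -.1498 .056 84.3
```

```text
t 60.8 p [ 0.4562 -0.1483  0.1448] yaw 84.5 tilt [-0.005  0.    -1.   ] open 0.55 F [-0.5  0.7  0.3] q [ 0.54  0.71 -0.51  2.07  0.67  0.54  1.01]
delta cm [-0.04 -0.15 -8.88] dyaw -0.2
```

>>> step_arm --increments '[[[0, -0.1, -1.5], [0, 0, 0]], [[0, 0, -2], [0, 0, 0]], [[0, 0, -2], [0, 0, 0]], [[0, 0, -1.5], [0, 0, 0]], [[0, 0, -1], [0, 0, 0]], [[0, 0, -0.5], [0, 0, 0]], [[0, 0, 0], [0, 0, 0]], [[0, 0, 0], [0, 0, 0]], [[0, 0, 0], [0, 0, 0]], [[0, 0, 0], [0, 0, 0]]]'

```text
clock: 61.8
tool_pos: [0.4564, -0.1502, 0.0603]
eef_rot: [0.048, 0.999, -0.0, -0.002]
contact_force: [-0.8, 0.4, -0.4]
opening: 0.548
finger_force: 0.0
```

>>> step_arm --increments '[[[0, 0, 0], [0, 0, 0]], [[0, 0, 0], [0, 0, 0]], [[0, 0, 0], [0, 0, 0]], [[0, 0, 0], [0, 0, 0]], [[0, 0, 0], [0, 0, 0]], [[0, 0, 0], [0, 0, 0]], [[0, 0, 0], [0, 0, 0]], [[0, 0, 0], [0, 0, 0]], [[0, 0, 0], [0, 0, 0]], [[0, 0, 0], [0, 0, 0]]]' --fingers 0 --grip_force 8

```text
clock: 62.8
tool_pos: [0.456, -0.15, 0.0599]
eef_rot: [0.048, 0.999, -0.0, -0.003]
contact_force: [-0.0, 0.6, 1.5]
opening: 0.202
finger_force: 8.0
```

```bash
python3 - <<'E'
from go import *
show()
p=r.get_state()["tool_pos"]; e=np.array([.995,-.0998]);n=np.array([.0998,.995])
pos=lambda t:.06*(-np.cos(t)*e+np.sin(t)*n)
ts=np.radians(np.arange(0,91,7.5))
for a,b in zip(ts[:-1],ts[1:]): print((100*(pos(b)-pos(a))).round(2))
E
```

```text
t 62.8 p [ 0.456  -0.15    0.0599] yaw 84.5 tilt [-0.006 -0.    -1.   ] open 0.2 F [-0.   0.6  1.5] q [ 0.41  0.85 -0.31  2.12  0.85  0.31  0.85]
[0.13 0.77]
[0.23 0.75]
[0.33 0.71]
[0.42 0.67]
[0.5  0.61]
[0.57 0.54]
[0.64 0.46]
[0.69 0.37]
[0.74 0.28]
[0.76 0.18]
[0.78 0.08]
[ 0.78 -0.03]
```

The opening of 17.8 mm matches the knob. I swing along the arc, turning with it.

>>> step_arm --increments '[[[0.13, 0.77, 0], [0, 0, -7.5]], [[0.23, 0.75, 0], [0, 0, -7.5]], [[0.33, 0.71, 0], [0, 0, -7.5]], [[0.42, 0.67, 0], [0, 0, -7.5]], [[0.5, 0.61, 0], [0, 0, -7.5]], [[0.57, 0.54, 0], [0, 0, -7.5]], [[0, 0, 0], [0, 0, 0]], [[0, 0, 0], [0, 0, 0]], [[0, 0, 0], [0, 0, 0]], [[0, 0, 0], [0, 0, 0]]]'

```text
clock: 63.8
tool_pos: [0.4808, -0.1113, 0.06]
eef_rot: [0.427, 0.904, 0.001, 0.0]
contact_force: [5.1, -4.4, -4.2]
opening: 0.204
finger_force: 8.0
```

>>> step_arm --increments '[[[0.64, 0.46, 0], [0, 0, -7.5]], [[0.69, 0.37, 0], [0, 0, -7.5]], [[0.74, 0.28, 0], [0, 0, -7.5]], [[0.76, 0.18, 0], [0, 0, -7.5]], [[0.78, 0.08, 0], [0, 0, -7.5]], [[0.78, -0.03, 0], [0, 0, -7.5]], [[0, 0, 0], [0, 0, 0]], [[0, 0, 0], [0, 0, 0]], [[0, 0, 0], [0, 0, 0]], [[0, 0, 0], [0, 0, 0]]]'

```text
clock: 64.8
tool_pos: [0.5214, -0.0998, 0.0599]
eef_rot: [0.741, 0.671, 0.0, -0.001]
contact_force: [-0.9, -6.8, 0.4]
opening: 0.2
finger_force: 8.0
```

>>> step_arm --increments '[[[0.1, 0, 0], [0, 0, 0]], [[0.1, 0, 0], [0, 0, 0]], [[0, 0, 0], [0, 0, 0]], [[0, 0, 0], [0, 0, 0]], [[0, 0, 0], [0, 0, 0]], [[0, 0, 0], [0, 0, 0]], [[0, 0, 0], [0, 0, 0]], [[0, 0, 0], [0, 0, 0]], [[0, 0, 0], [0, 0, 0]], [[0, 0, 0], [0, 0, 0]]]'

```text
clock: 65.8
tool_pos: [0.5215, -0.0997, 0.0598]
eef_rot: [0.741, 0.671, -0.001, -0.002]
contact_force: [-2.9, -6.2, 3.4]
opening: 0.2
finger_force: 8.0
```

```bash
python3 - <<'E'
from go import *
show(.5216,-.0967,.06,-5.7)
p,d,c=snap("scene","s6")
cv2.imwrite("pics/c6.png",cv2.convertScaleAbs(cv2.resize(p[150:280,200:350],(692,600))[:,:,::-1],alpha=1.3))
E
```

```text
t 65.8 p [ 0.5215 -0.0997  0.0598] yaw -5.7 tilt [-0.005  0.002 -1.   ] open 0.2 F [-2.9 -6.2  3.4] q [ 0.13  0.86 -0.05  1.98  0.12  0.32 -0.11]
delta cm [0.01 0.3  0.02] dyaw -0.0
```

View pics/c6.png

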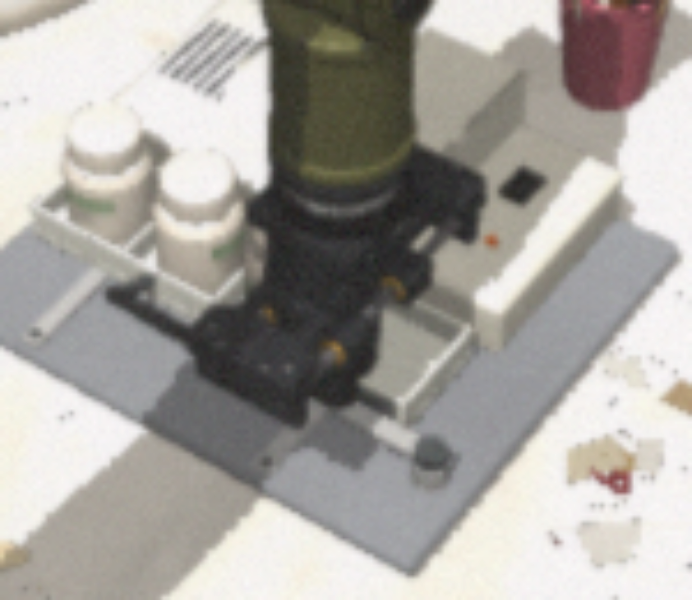

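The latch arm lies across the front (crop 360,410 to the hinge at 435,460). I press a little more to be sure it is on its stop.

>>> step_arm --increments '[[[0.1, -0.1, 0], [0, 0, 0]], [[0.1, -0.1, 0], [0, 0, 0]], [[0.1, -0.1, 0], [0, 0, 0]], [[0.1, 0, 0], [0, 0, 0]], [[0, 0, 0], [0, 0, 0]], [[0, 0, 0], [0, 0, 0]], [[0, 0, 0], [0, 0, 0]], [[0, 0, 0], [0, 0, 0]], [[0, 0, 0], [0, 0, 0]], [[0, 0, 0], [0, 0, 0]]]'

```text
clock: 66.85
tool_pos: [0.5216, -0.0998, 0.0596]
eef_rot: [0.741, 0.672, -0.003, -0.006]
contact_force: [-10.0, 0.4, 9.0]
opening: 0.202
finger_force: 8.0
```

>>> step_arm --increments '[[[-0.2, 0, 0], [0, 0, 0]], [[-0.2, 0, 0], [0, 0, 0]], [[0, 0, 0], [0, 0, 0]], [[0, 0, 0], [0, 0, 0]], [[0, 0, 0], [0, 0, 0]], [[0, 0, 0], [0, 0, 0]], [[0, 0, 0], [0, 0, 0]], [[0, 0, 0], [0, 0, 0]], [[0, 0, 0], [0, 0, 0]], [[0, 0, 0], [0, 0, 0]]]'

```text
clock: 67.85
tool_pos: [0.5215, -0.0998, 0.0597]
eef_rot: [0.74, 0.672, -0.0, -0.004]
contact_force: [-6.0, -1.0, 4.5]
opening: 0.203
finger_force: 8.0
```

>>> step_arm --increments '[[[0, 0, 0], [0, 0, 0]], [[0, 0, 0], [0, 0, 0]], [[0, 0, 0], [0, 0, 0]], [[0, 0, 0], [0, 0, 0]], [[0, 0, 1], [0, 0, 0]], [[0, 0, 2], [0, 0, 0]], [[0, 0, 3], [0, 0, 0]], [[0, 0, 4], [0, 0, 0]], [[0, 0, 4], [0, 0, 0]], [[0, 0, 2], [0, 0, 0]]]' --fingers 0.45

```text
clock: 68.85
tool_pos: [0.5252, -0.0993, 0.2239]
eef_rot: [0.74, 0.672, 0.004, -0.0]
contact_force: [0.6, 0.3, -1.1]
opening: 0.45
finger_force: 0.0
```

>>> step_arm --increments '[[[0, -2, 0], [0, 0, 0]], [[0, -3, 0], [0, 0, 0]], [[0, -3, 0], [0, 0, 0]], [[0, -3, 0], [0, 0, 0]], [[0, -2, 0], [0, 0, 0]], [[0, 0, 0], [0, 0, 0]], [[0, 0, 0], [0, 0, 0]], [[0, 0, 0], [0, 0, 0]], [[0, 0, 0], [0, 0, 0]], [[0, 0, 0], [0, 0, 0]]]'

```text
clock: 69.85
tool_pos: [0.524, -0.2279, 0.22]
eef_rot: [0.74, 0.673, 0.002, -0.002]
contact_force: [-0.1, -0.8, -0.6]
opening: 0.45
finger_force: 0.0
```

```bash
python3 - <<'E'
from go import *; from meas import *
show()
for n in("top","scene"):
    p,d,c=snap(n,"s7"+n);W=cloud(d,c)
    x,y,z=W[...,0],W[...,1],W[...,2];X=.995*x-.0998*y;Y=.0998*x+.995*y
    m=(z>.070)&(z<.094)&(X>.50)&(X<.55)&(Y>-.08)&(Y<-.015);print(n,"knob",m.sum(),[(np.percentile(v[m],[5,50,95]).round(4)) for v in(X,Y)])
    m=(z>.132)&(z<.150)&(x>.65)&(x<.75)&(y>-.06)&(y<.04);print("timer",[(v[m].min()+v[m].max())/2 for v in(x,y)],[np.median(v[m]) for v in (x,y)])
    for u in((.65,-.01,.09),): print(proj(u,c).round())
    if n=="scene": cv2.imwrite("pics/c7.png",cv2.convertScaleAbs(cv2.resize(p[140:270,190:340],(692,600),interpolation=cv2.INTER_CUBIC)[:,:,::-1],alpha=1.3))
E
```

```text
t 69.8 p [ 0.524  -0.2279  0.22  ] yaw -5.4 tilt [-0.     0.006 -1.   ] open 0.45 F [-0.1 -0.8 -0.6] q [ 0.4   0.64 -0.12  1.75  0.1   0.76  0.14]
top knob 28 [array([0.5195, 0.5274, 0.534 ]), array([-0.0567, -0.0507, -0.0444])]
timer [np.float64(0.7008935775598736), np.float64(-0.012790240713036253)] [np.float64(0.7000546333053518), np.float64(-0.014230519964928547)]
[248. 164.]
scene knob 56 [array([0.5206, 0.5262, 0.5325]), array([-0.0577, -0.0514, -0.0429])]
timer [np.float64(0.700456062463704), np.float64(-0.012526987902156048)] [np.float64(0.6981644124353051), np.float64(-0.014818405082314422)]
[268. 182.]
```

View pics/c7.png

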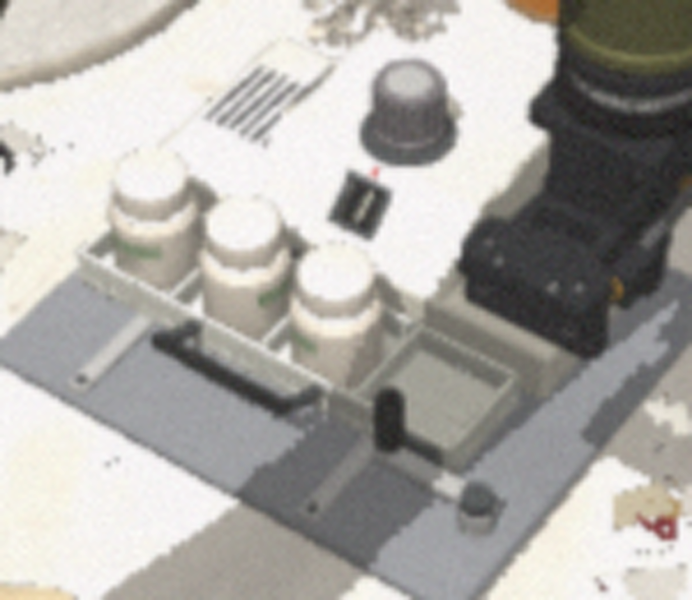

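The latch is locked across the front (knob at crop 388,420; hinge at 478,505), and the pots stand in compartments 0–2. Next I move toward the knob, turned +90°, and look through the window with the wrist camera.

>>> step_arm --increments '[[[0.5, 1, 0], [0, 0, 6]], [[1, 1.5, 0], [0, 0, 6]], [[1, 2, 0], [0, 0, 6]], [[1, 2, 0], [0, 0, 6]], [[1, 2, 0], [0, 0, 6]], [[1, 2, 0], [0, 0, 6]], [[1, 2, 0], [0, 0, 6]], [[1, 2, 0], [0, 0, 6]], [[1, 2, 0], [0, 0, 6]], [[1, 1.5, 0], [0, 0, 6]]]' --fingers 0.8

```text
clock: 70.95
tool_pos: [0.619, -0.0472, 0.2199]
eef_rot: [0.302, 0.953, 0.001, -0.003]
contact_force: [0.3, -0.3, -0.3]
opening: 0.8
finger_force: 0.0
```

>>> step_arm --increments '[[[1, 1, 0], [0, 0, 6]], [[1, 1, 0], [0, 0, 6]], [[1, 1, 0], [0, 0, 6]], [[1, 0.5, 0], [0, 0, 6]], [[1, 0, 0], [0, 0, 6]], [[1, 0, 0], [0, 0, 0]], [[1, 0, 0], [0, 0, 0]], [[0, 0, 0], [0, 0, 0]], [[0, 0, 0], [0, 0, 0]], [[0, 0, 0], [0, 0, 0]]]'

```text
clock: 71.95
tool_pos: [0.6881, -0.0141, 0.2198]
eef_rot: [0.048, 0.999, -0.001, -0.003]
contact_force: [-0.7, 0.6, 1.0]
opening: 0.798
finger_force: 0.0
```

```bash
python3 - <<'E'
from go import *
show(.7005,-.0128,.115,84.3)
a,d,c=snap("wrist","w1"); b,_,ct=snap("top"); 
t=cv2.resize(b[140:180,228:282],(374,280),interpolation=cv2.INTER_CUBIC)
o=np.hstack([a[:420:,:][:, :][::1][:420],np.zeros((420,240,3),np.uint8)]); o[:178,562:800]=cv2.resize(t,(238,178))
cv2.imwrite("pics/c8.png",o[:,:,::-1])
E
```

```text
t 72.0 p [ 0.6881 -0.0141  0.2198] yaw 84.5 tilt [-0.006 -0.001 -1.   ] open 0.8 F [-0.7  0.6  1. ] q [ 0.21  0.84 -0.53  1.35  0.44  1.07  1.09]
delta cm [  1.24   0.13 -10.48] dyaw -0.2
```

View pics/c8.png

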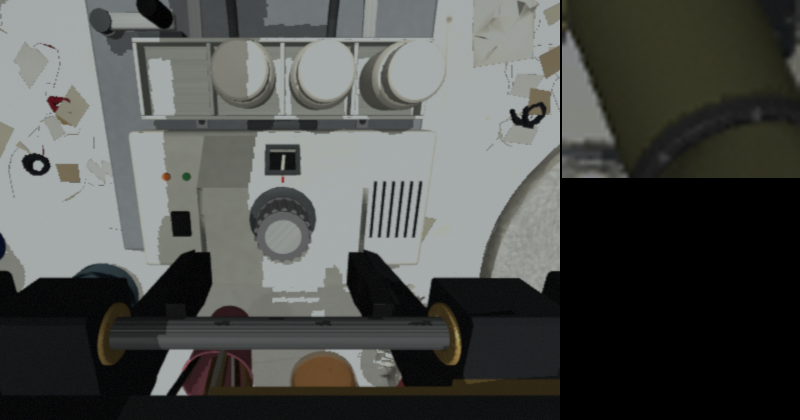

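The wrist camera sees the window at (283,160) upside down, with one figure in it. I'll enlarge it, turned 180°.

```bash
python3 - <<'E'
import cv2
a=cv2.imread("pics/w1.png")[138:190,255:311][::-1,::-1]
cv2.imwrite("pics/c9.png",cv2.resize(a,(560,520),interpolation=cv2.INTER_CUBIC))
E
```

```text
(no output)
```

View pics/c9.png

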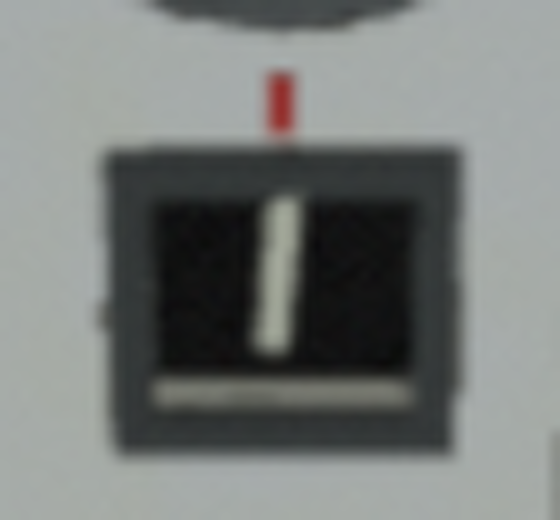

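The window shows a 1, tilted only a few degrees past the middle, so the timer stands at about 0.65–0.70 rad. Five steps clockwise are needed, about 175–180°.

>>> step_arm --increments '[[[0.6, 0.1, 0], [0, 0, 0]], [[0.6, 0, 0], [0, 0, 0]], [[0, 0, -1], [0, 0, 0]], [[0, 0, -2], [0, 0, 0]], [[0, 0, -2.5], [0, 0, 0]], [[0, 0, -2], [0, 0, 0]], [[0, 0, -1.5], [0, 0, 0]], [[0, 0, -1], [0, 0, 0]], [[0, 0, -0.5], [0, 0, 0]], [[0, 0, 0], [0, 0, 0]]]'

```text
clock: 73.05
tool_pos: [0.7007, -0.0131, 0.1145]
eef_rot: [0.048, 0.999, -0.0, -0.003]
contact_force: [-0.6, 0.3, 0.1]
opening: 0.797
finger_force: 0.0
```

```bash
python3 go.py .7005 -.0128 .113 84.3
```

```text
t 73.0 p [ 0.7007 -0.0131  0.1145] yaw 84.5 tilt [-0.006 -0.    -1.   ] open 0.8 F [-0.6  0.3  0.1] q [ 0.18  0.97 -0.48  1.39  0.51  0.91  1.04]
delta cm [-0.02  0.03 -0.15] dyaw -0.2
```

>>> step_arm --increments '[[[0, 0, 0], [0, 0, 0]], [[0, 0, 0], [0, 0, 0]], [[0, 0, 0], [0, 0, 0]], [[0, 0, 0], [0, 0, 0]], [[0, 0, 0], [0, 0, 0]], [[0, 0, 0], [0, 0, 0]], [[0, 0, 0], [0, 0, 0]], [[0, 0, 0], [0, 0, 0]], [[0, 0, 0], [0, 0, 0]], [[0, 0, 0], [0, 0, 0]]]' --fingers 0 --grip_force 15

```text
clock: 74.05
tool_pos: [0.7012, -0.0125, 0.1155]
eef_rot: [0.048, 0.999, 0.0, -0.002]
contact_force: [-0.9, 2.3, 5.8]
opening: 0.493
finger_force: 15.0
```

>>> step_arm --increments '[[[0, 0, 0], [0, 0, -7]], [[0, 0, 0], [0, 0, -7]], [[0, 0, 0], [0, 0, -7]], [[0, 0, 0], [0, 0, -7]], [[0, 0, 0], [0, 0, -7]], [[0, 0, 0], [0, 0, -7]], [[0, 0, 0], [0, 0, -7]], [[0, 0, 0], [0, 0, -7]], [[0, 0, 0], [0, 0, -7]], [[0, 0, 0], [0, 0, -7]]]'

```text
clock: 75.05
tool_pos: [0.7021, -0.0114, 0.1155]
eef_rot: [0.614, 0.79, 0.003, -0.002]
contact_force: [2.8, 3.5, 3.6]
opening: 0.495
finger_force: 15.0
```

```bash
python3 go.py .7005 -.0128 .113 14.5
```

```text
t 75.0 p [ 0.7021 -0.0114  0.1155] yaw 14.3 tilt [ 0.001  0.007 -1.   ] open 0.49 F [2.8 3.5 3.6] q [ 0.04  0.94 -0.17  1.4   0.18  0.82  0.06]
delta cm [-0.16 -0.14 -0.25] dyaw 0.2
```

>>> step_arm --increments '[[[0, 0, 0], [0, 0, -7]], [[0, 0, 0], [0, 0, -7]], [[0, 0, 0], [0, 0, -7]], [[0, 0, 0], [0, 0, -7]], [[0, 0, 0], [0, 0, -7]], [[0, 0, 0], [0, 0, -7]], [[0, 0, 0], [0, 0, -7]], [[0, 0, 0], [0, 0, -7]], [[0, 0, 0], [0, 0, -7]], [[0, 0, 0], [0, 0, -7]]]'

```text
clock: 76.05
tool_pos: [0.7035, -0.012, 0.1155]
eef_rot: [0.956, 0.295, 0.005, -0.001]
contact_force: [4.9, 1.5, -0.2]
opening: 0.495
finger_force: 15.0
```

>>> step_arm --increments '[[[0, 0, 0], [0, 0, -7]], [[0, 0, 0], [0, 0, -7]], [[0, 0, 0], [0, 0, -7]], [[0, 0, 0], [0, 0, -7]], [[0, 0, 0], [0, 0, -5]], [[0, 0, 0], [0, 0, 0]], [[0, 0, 0], [0, 0, 0]], [[0, 0, 0], [0, 0, 0]], [[0, 0, 0], [0, 0, 0]], [[0, 0, 0], [0, 0, 0]]]'

```text
clock: 77.05
tool_pos: [0.7037, -0.0126, 0.1155]
eef_rot: [1.0, 0.014, 0.006, -0.001]
contact_force: [5.1, 2.2, 0.6]
opening: 0.497
finger_force: 15.0
```

```bash
python3 go.py .7005 -.0128 .113 -89
```

```text
t 77.0 p [ 0.7037 -0.0126  0.1155] yaw -88.4 tilt [ 0.012  0.001 -1.   ] open 0.5 F [5.1 2.2 0.6] q [-0.2   0.96  0.32  1.42 -0.36  0.81 -1.3 ]
delta cm [-0.32 -0.02 -0.25] dyaw -0.6
```

>>> step_arm --increments '[[[0, 0, 0], [0, 0, 0]], [[0, 0, 0], [0, 0, 0]], [[0, 0, 0], [0, 0, 0]], [[0, 0, 0], [0, 0, 0]], [[0, 0, 1], [0, 0, 0]], [[0, 0, 2], [0, 0, 0]], [[0, 0, 3], [0, 0, 0]], [[0, 0, 3], [0, 0, 0]], [[0, 0, 1.5], [0, 0, 0]], [[0, 0, 0], [0, 0, 8]]]' --fingers 0.8

```text
clock: 78.05
tool_pos: [0.7023, -0.0134, 0.2231]
eef_rot: [0.996, 0.084, 0.005, -0.0]
contact_force: [0.4, -0.3, 0.1]
opening: 0.798
finger_force: 0.0
```

>>> step_arm --increments '[[[-0.1, 0, 0], [0, 0, 8.5]], [[-0.1, 0, 0], [0, 0, 8.5]], [[-0.1, 0, 0], [0, 0, 8.5]], [[-0.1, 0, 0], [0, 0, 8.5]], [[-0.1, 0, 0], [0, 0, 8.5]], [[-0.1, 0, 0], [0, 0, 8.5]], [[-0.1, 0, 0], [0, 0, 8.5]], [[-0.1, 0, 0], [0, 0, 8.5]], [[-0.1, 0, 0], [0, 0, 8.5]], [[-0.1, 0, 0], [0, 0, 8.5]]]'

```text
clock: 79.05
tool_pos: [0.6903, -0.0134, 0.2197]
eef_rot: [0.677, 0.736, 0.001, -0.003]
contact_force: [0.9, -0.0, 0.4]
opening: 0.798
finger_force: 0.0
```

>>> step_arm --increments '[[[0, 0, 0], [0, 0, 8.5]], [[0, 0, 0], [0, 0, 8.5]], [[0, 0, 0], [0, 0, 8.5]], [[0, 0, 0], [0, 0, 8.5]], [[0, 0, 0], [0, 0, 8.5]], [[0, 0, 0], [0, 0, 8.5]], [[0, 0, 0], [0, 0, 8.5]], [[0, 0, 0], [0, 0, 8.5]], [[0, 0, 0], [0, 0, 8.5]], [[0, 0, 0], [0, 0, 3]]]'

```text
clock: 80.05
tool_pos: [0.6904, -0.0137, 0.2195]
eef_rot: [0.05, 0.999, -0.001, -0.003]
contact_force: [0.1, 0.3, -0.1]
opening: 0.799
finger_force: 0.0
```

```bash
python3 - <<'E'
from go import *
show(.7005,-.0128,.113,84.5)
a,d,c=snap("wrist","w2")
u=proj([.638,-.0075,.085],cal("wrist")); print(u)
g=cv2.imread("pics/w2.png")[130:200,245:325][::-1,::-1]
cv2.imwrite("pics/c10.png",cv2.resize(g,(640,560),interpolation=cv2.INTER_CUBIC))
E
```

```text
t 80.0 p [ 0.6904 -0.0137  0.2195] yaw 84.2 tilt [-0.007 -0.001 -1.   ] open 0.8 F [ 0.1  0.3 -0.1] q [ 0.18  0.83 -0.47  1.35  0.39  1.06  1.12]
delta cm [  1.01   0.09 -10.65] dyaw 0.3
[280.89580439 141.98752436]
```

View pics/c10.png

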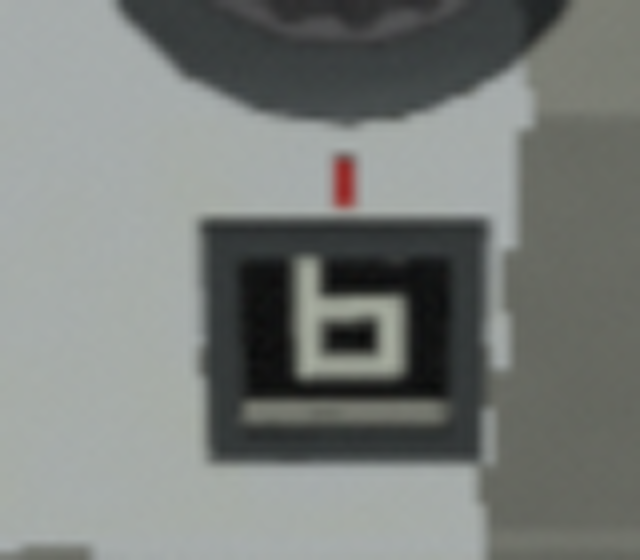

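The window now shows the 6, nearly in the middle. I'll measure its offset and tilt, since a 2–4° error would still be worth mending.

```bash
python3 - <<'E'
from h import *
f=cal("wrist")[0]; print("f",f)
for n,(r0,r1,c0,c1) in(("w1",(138,190,255,311)),("w2",(130,200,245,325))):
    g=cv2.imread(f"pics/{n}.png")[r0:r1,c0:c1][::-1,::-1]
    G=cv2.cvtColor(cv2.resize(g,None,fx=8,fy=8,interpolation=cv2.INTER_CUBIC),cv2.COLOR_BGR2GRAY)
    dark=(G<45).astype(np.uint8); dark=cv2.morphologyEx(dark,cv2.MORPH_OPEN,np.ones((9,9)))
    l,cc,s,ce=cv2.connectedComponentsWithStats(dark); 
    big=[i for i in range(1,l) if s[i,4]>300]; print(n,[s[i].tolist() for i in big])
    x0=min(s[i,0] for i in big);x1=max(s[i,0]+s[i,2] for i in big);y0=min(s[i,1] for i in big);y1=max(s[i,1]+s[i,3] for i in big)
    w=(G[y0:y1,x0:x1]>100); 
    N,L,S,C=cv2.connectedComponentsWithStats(w.astype(np.uint8)); i=1+np.argmax(S[1:,4]); yy,xx=np.nonzero(L==i)
    print("window",x0,x1,"centre",(x0+x1)/2,"fig x",xx.min()+x0,xx.max()+x0,"c",(xx.min()+xx.max())/2+x0,"y",yy.min(),yy.max())
    left=[(y,xx[yy==y].min(),xx[yy==y].max()) for y in range(yy.min()+8,yy.max()-8,4)]
    A=np.array(left,float); print("left tilt deg",np.degrees(np.arctan(np.polyfit(A[:,0],A[:,1],1)[0])),"right",np.degrees(np.arctan(np.polyfit(A[:,0],A[:,2],1)[0])))
E
```

```text
f 313.2907712984466
w1 [[118, 157, 219, 143, 25247]]
window 118 337 centre 227.5 fig x 206 238 c 222.0 y 0 122
left tilt deg -4.224798549877931 right -5.440332031005484
w2 [[524, 0, 34, 31, 742], [236, 256, 218, 141, 17322], [329, 326, 43, 23, 890]]
window 236 558 centre 397.0 fig x 236 557 c 396.5 y 26 396
left tilt deg 20.073726798947355 right -8.03317934092953e-15
```

```bash
python3 - <<'E'
from h import *
g=cv2.imread("pics/w2.png")[130:200,245:325][::-1,::-1]
G=cv2.cvtColor(cv2.resize(g,None,fx=8,fy=8,interpolation=cv2.INTER_CUBIC),cv2.COLOR_BGR2GRAY)[256:388,240:450]
w=(G>100).astype(np.uint8);N,L,S,C=cv2.connectedComponentsWithStats(w);i=1+np.argmax(S[1:,4]);m=L==i
print(S[i], G.shape)
fit=lambda a,b:np.degrees(np.arctan(np.polyfit(a,b,1)[0])).round(1)
ys=range(S[i,1]+15,S[i,1]+S[i,3]-15,3)
print("left",fit(list(ys),[np.nonzero(m[y])[0].min() for y in ys]))
ys=range(S[i,1]+60,S[i,1]+S[i,3]-15,3); print("right",fit(list(ys),[np.nonzero(m[y])[0].max() for y in ys]))
xs=range(S[i,0]+15,S[i,0]+S[i,2]-15,3); print("bottom slope",fit(list(xs),[np.nonzero(m[:,x])[0].max() for x in xs]))
# frame tilt: outer frame left/right
_,d,c=None,None,cal("wrist"); print("cam",(-c[3].T@c[4]).round(3))
E
```

```text
[  55    1  109  121 7548] (132, 210)
left 1.3
right 0.0
bottom slope -0.3
cam [ 0.614 -0.006  0.364]
```

The 6 is upright to about 1° and within 0.5 mm of the window's middle, which is good. A last check of the bottles, pots and latch, and then I hand in.

>>> step_arm --increments '[[[0, 0, 2], [0, 0, 0]], [[-1, -2, 2], [0, 0, 0]], [[-1, -3, 2], [0, 0, 0]], [[-1, -3, 1], [0, 0, 0]], [[-1, -3, 0], [0, 0, 0]], [[-1, -3, 0], [0, 0, 0]], [[-1, -3, 0], [0, 0, 0]], [[-1, -3, 0], [0, 0, 0]], [[0, -2, 0], [0, 0, 0]], [[0, 0, 0], [0, 0, 0]]]'

```text
clock: 81.1
tool_pos: [0.6194, -0.2379, 0.2893]
eef_rot: [0.056, 0.998, -0.002, -0.003]
contact_force: [-0.9, 0.1, 0.2]
opening: 0.8
finger_force: 0.0
```

```bash
python3 - <<'E'
import look; from h import *
look.show()
p,d,c=snap("scene","s9"); W=cloud(d,c);x,y,z=W[...,0],W[...,1],W[...,2]
b=((x>.34)&(x<.5)&(y>.2)&(y<.36)&(z>.085)&(z<.13)).astype(np.uint8)
from meas import comps
uv=np.array([.9848,.174]),np.array([-.174,.9848])
for o in comps(W,b,10): q=o[3][:2]-[.422,.2787]; print("bottle",o[3],"mat uv mm",(1e3*q@uv[0]).round(),(1e3*q@uv[1]).round())
t=cv2.imread("pics/look_top.png")
a=np.hstack([cv2.resize(p[120:320,90:400],(465,300))[:,:,::-1],cv2.resize(t[130:300,130:320],(335,300))])
cv2.imwrite("pics/c11.png",cv2.convertScaleAbs(a,alpha=1.3))
E
```

```text
scene [223. 188.] [0.5754 0.0882 0.0796] [0.589  0.1013 0.0785] [0.055 0.054]
scene [243. 199.] [0.5672 0.0203 0.0793] [0.5784 0.0315 0.0785] [0.049 0.054]
scene [263. 210.] [ 0.5588 -0.0473  0.0795] [ 0.5727 -0.0367  0.0786] [0.047 0.052]
scene [319. 289.] [ 0.4103 -0.2856  0.0776] [ 0.4121 -0.285   0.0779] [0.043 0.045]
scene [222. 178.] [0.5887 0.0996 0.1058] [0.5907 0.1009 0.1047] [0.046 0.045]
scene [243. 188.] [0.5821 0.0299 0.1059] [0.5828 0.0317 0.1059] [0.047 0.046]
scene [262. 199.] [ 0.5737 -0.0361  0.1057] [ 0.5774 -0.035   0.1058] [0.049 0.043]
scene [367. 321.] [ 0.3646 -0.4222  0.1068] [ 0.3739 -0.4172  0.1059] [0.032 0.056]
top [211. 183.] [0.5899 0.0999 0.1053] [0.5901 0.0999 0.1057] [0.043 0.043]
top [234. 185.] [0.5835 0.0311 0.1055] [0.5841 0.0314 0.1056] [0.043 0.042]
top [257. 188.] [ 0.5753 -0.0372  0.1054] [ 0.5757 -0.0369  0.1058] [0.042 0.042]
t 81.2 p [ 0.6207 -0.2322  0.2897] yaw 84.0 tilt [-0.006  0.001 -1.   ] open 0.8 F [0.5 0.3 0.3] q [ 0.54  0.73 -0.51  1.36  0.36  1.15  1.46]
```

View pics/c11.png

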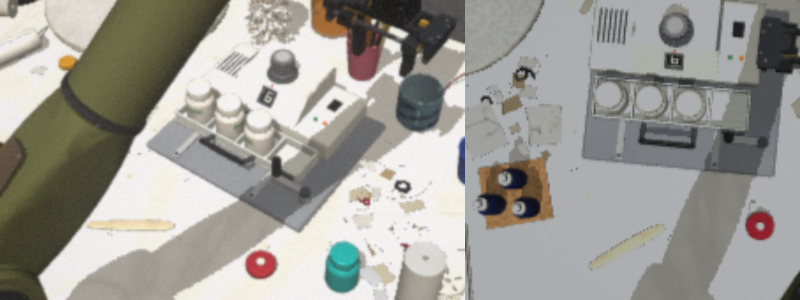

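Final view: three bottles stand on the mat (top crop 490–525,180–210), pots are in slots 0–2, the carriage is home, the latch is across and the window shows 6.

```bash
python3 -c "
from plant import r
print(r.finish_job())"
```

```text
the job is handed in; nothing more can be done
None
```

The job is handed in at about 81 s: the three blue bottles stand on the cork mat, the three white pots are in compartments 0–2, the carriage is home, the latch is fully across, and the timer shows 6 (within about 1–1.5° of the middle).

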